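# Set out a crossed-board joint

### The arm

A 7-joint arm with a two-finger parallel gripper is mounted at the origin on a cart in front of the work surface, level with it; the furniture and walls round the work are solid. World frame = base frame: x ahead of the robot, y to its left, z up, the work surface at z = 0. Lengths are in m, angles in rad, forces in N, time in s.
With the tool pointing down it reaches from about 0.4 to 0.85 m from the base axis. Payload 4.5 kg.
Tool frame: the origin (TCP) lies on the centre line of the jaws, within the pads' length; the fingertips stand 25 mm ahead of it and the grasp point (between the pads) lies 6 mm ahead of it (manip.tcp_to_tips is the distance from the TCP to the fingertips, in m); z points along the fingers, y is the line along which they close (so a half turn about z gives the same grasp; the last joint's range is limited). The gripper opens to 88 mm and grips with 3 to 60 N. Pads are 18 mm wide; open, the fingers measure 123 mm over their backs; the gripper's body (75 mm by 187 mm) begins 45 mm behind the grasp point.
Start: joints at [-1.152, 0.689, -0.195, 1.565, 0.157, 0.902, -0.215], TCP at [0.235, 0.579, 0.264] pointing down, gripper open.
Joint ranges: [-3.01, 3.01], [-0.46, 2.08], [-1.47, 1.51], [0.13, 2.56], [-1, 4.14], [0.04, 2.09], [-2.66, 2.66]. Speed limits (rad/s): [2.57, 2.57, 3.14, 3.14, 3.14, 3.14, 3.14].

### API

Orientations are given as a unit quaternion [x, y, z, w].
In Python, from rig import manip, optics, order gives the robot as it stands.
- The arm moves only by the tool drive_tool, never from a script. Its arguments are lists of equal length, an entry for each row: "delta_pos": the shift along the tool's x, y, z in units of 30 mm (1.0 is 30 mm), a list of three; "rot": the turn, a rotation vector about the tool's x, y, z in units of 5 degrees (1.0 is 5 degrees), a list of three. In form: {"delta_pos": [[dx, dy, dz], ...], "rot": [[wx, wy, wz], ...]}. A call has 1 to 8 rows; each row shifts and turns the commanded pose from where the row before left it, along the tool's axes as they then stand; what a row does not reach is not made up. A row lasts 1/12 s, in which the tool goes at most 41.7 mm and 7.16 degrees, less where a joint would pass 70% of its speed; a pose out of reach is approached as far as the arm can. A call is refused whole if a number of a shift passes 1 or a number of a turn 1, either way. A call with a gripper value outside its range is refused whole. "grip" is the finger opening in mm, from 0 to 88.1, set as the call begins (left out, the last holds). The fingers move at their own pace and stop on an object; "squeeze" is the grip in N (left out, the last holds). Time passes only in rows, so rows that do not move let the fingers close. It gives the time, the measured TCP pose, the force, the opening and the grip force at its end, in the units of the state.
- manip.read_state(): the state, without advancing time (a new reading comes with each control period).
- optics.camera(name): name is "scene" or "side" or "wrist"; returns a dict with "image" (420x560x3 uint8, blue, green, red), "camera_matrix" (3x3 intrinsics, pixels), "world_to_cam" (4x4, takes a point from world to camera coordinates); the wrist camera has in their place "mount" (4x4, takes a point from camera to tool coordinates, whose origin is the TCP and whose axes are the flange's). Camera axes: x right, y down, z forward; pixel columns grow to the right and rows downward; lengths in m; the calibration is good to about 2 mm. A picture is of the moment at which its call begins: read the wrist's pose just before it. There is no depth.
- order.close_job(): hands the job in; it is judged then, once.
Trained networks look in a picture, given as the dict that the camera call returned (one of the last four; its "shot" number tells which), for a name from the list of things; names that differ only in an ending like _2 or _b are one class to them, and where a whole thing is asked for, a point or a joint stands for the part that bears it (a point fixed in the world has none). Each returns a list of dicts, best first, with "score" (0 to 1); they miss things now and then, are a little off and sometimes report something else, mostly with a low value. They report only what shows in the picture. A call takes as long as a camera call. They do not tell look-alikes from the thing itself.
- optics.regions_of(query, picture): "region" (420x560 bool, what is visible of it) and "rect" ([left, top, width, height] in pixels, round what is visible of it).
- optics.mark_of(query, picture): "location" ([column, row] in pixels: a listed point, or the origin of a listed thing).
The state is a dict: "time_s": time; "qpos": joint angles; "dq": joint speeds; "joint_torque": joint torques, N m; "eef_pos": TCP position; "ee_rot": TCP orientation; "ft_force": force on the tool from outside, world axes, zero at the start; "moment": the same for the moment, N m; "opening": opening from 0.0 (shut) to 1.0 (fully open); "gripper_force": force on a finger pad.
Only numpy, scipy, OpenCV 4.12 (cv2) and the standard library are available. Lean on these libraries where they do the work, as an engineer would, in place of code of your own. Each camera call takes 0.05 s, during which the arm holds its last target. There are 200 camera calls.

### The job

Set out the bench for a crossed-board joint: lay the wide pine board flat inside the four blue tape corner marks, and lay the narrow pine board flat on top of it, crosswise and centred, to make a plus shape. Put the yellow tape measure upright, as it stands now, with its case in the middle of the gap between the joint and the masking tape roll, and the sanding block flat, abrasive side down as it lies now, in the middle of the gap between the joint and the paint tin, both on the line through the roll, the joint and the tin and with their lengths parallel to the narrow board. Leave the masking tape roll, the paint tin, the screw tin and the oil can where they stand.

Things in the scene. Friction and masses are not known exactly. Their poses are not given: they have to be found in the camera images.
- wide_board: Loose pine board, the shorter and wider one: 60 mm (its x) by 120 mm (its y, the length) by 19 mm thick, 80 g. Origin at the centre of its underside. Its z axis points up.
- narrow_board: Loose pine board, the longer and narrower one: 45 mm (its x) by 190 mm (its y, the length) by 19 mm thick, 100 g. Origin at the centre of its underside. Its z axis points up.
- sanding_block: Loose cork-coloured sanding block: base 60 mm (its x) by 110 mm (its y, the length), 4 mm thick; above it the cork body, 56 by 104 mm; 30 mm high in all, 70 g. Origin at the centre of its underside (the abrasive side). Its z axis points up.
- measure_case (a point): Loose yellow tape measure standing on its edge, 0.24 kg: case 36 mm wide (x), 72 mm long (y) and 65 mm high; a steel tongue 20 mm wide sticks out 29 mm along the bench at its -y end, with a 14 mm high hook. This point is the centre of the case's underside, the axes are the tape measure's own. Its z axis points up.
- marks: Four flat corner marks of blue tape on the bench (no collision) round a place 60 mm (x) by 120 mm (y), 2 mm clear all round. Origin at its centre on the bench top; y points to the robot's left, x away from it, within 0.15 rad. Roll and tin stand on its y axis, one on each side (which changes), centres 235 mm from the origin; gap middles 122 mm (roll side) and 128 mm (tin side) from the origin.
- tape_roll: Beige roll of masking tape lying flat, 103 mm across, 25 mm high. Origin at the centre of its underside. Not to be moved.
- paint_tin: Paint tin with a blue and white wrapper, standing, 77 mm in diameter and 77 mm high. Origin at the centre of its underside. Not to be moved.
- screw_tin: Bystander: open grey tin of screws, 74 mm in diameter, 42 mm high, at the left end of the work. Origin at the centre of its underside. Not to be moved.
- oil_can: Bystander: green oil can with a long thin upright spout, 70 mm in diameter (body 72 mm high), 175 mm high in all, at the right end of the work. Origin at the centre of its underside. Not to be moved.
Mind the look-alikes: they are no part of the job. What is shaped like the part that bears measure_case but pink or red is not meant.

How it is judged:
By the outcome, as a careful person would: the job done as asked, in the order asked, and still so for the second after the job is handed in, with the robot touching nothing.
It also fails if it takes over 109 s, if anything falls off the work surface, if the arm or the gripper's body presses on something with over 40 N, if the wrist force passes 120 N, or if a joint passes its speed limit or range.

## Working session

There is one attempt and no reset: what is moved stays moved. The work goes in short steps, Python scripts to look and compute and a tool call to move; the robot and the scene stay as the last step left them, time stands still between calls to the robot, and variables do not carry over. Pictures are saved under pics/ and viewed, at most 14 in all, crops included, and the job is handed in when it is done.

Besides the shell and the picture viewer there is one more tool, called after "Request:" as name(argument=value, ...) on one line, values as JSON. drive_tool: Moves the arm, as the interface text tells. Its arguments: {"type":"object","properties":{"delta_pos":{"type":"array"},"rot":{"type":"array"},"grip":{"type":"number"},"squeeze":{"type":"number"}},"required":["delta_pos","rot"]}

```bash
ls; mkdir -p pics
cat > h.py <<'E'
import numpy as np, cv2
from rig import manip, optics, order
from scipy.spatial.transform import Rotation as R
def shot(n):
    s=manip.read_state(); p=optics.camera(n)
    K=np.array(p["camera_matrix"])
    if n=="wrist":
        T=np.eye(4);T[:3,:3]=R.from_quat(s["ee_rot"]).as_matrix();T[:3,3]=s["eef_pos"]
        c2w=T@np.array(p["mount"])
    else: c2w=np.linalg.inv(np.array(p["world_to_cam"]))
    return p,K,c2w
def ray(px,K,c2w):
    d=c2w[:3,:3]@np.linalg.solve(K,[px[0],px[1],1.]); return c2w[:3,3],d
def at(px,K,c2w,z=0):
    o,d=ray(px,K,c2w); return o+d*(z-o[2])/d[2]
def tri(r1,r2):
    (a,d),(b,e)=r1,r2
    t=np.linalg.lstsq(np.c_[d,-e],b-a,rcond=None)[0]
    P,Q=a+d*t[0],b+e*t[1]; return (P+Q)/2,np.linalg.norm(P-Q)
def proj(X,K,c2w):
    c=np.linalg.inv(c2w)@np.r_[X,1]; u=K@c[:3]; return u[:2]/u[2]
E
cat > a.py <<'E'
from h import *
s=manip.read_state(); print({k:np.round(v,3) for k,v in s.items()}, manip.tcp_to_tips)
names="wide_board narrow_board sanding_block measure_case marks tape_roll paint_tin screw_tin oil_can".split()
S={}
for n in ["scene","side"]:
    p,K,c=shot(n); cv2.imwrite(f"pics/{n}0.png",p["image"]); S[n]=(K,c); print(n,np.round(c[:3,3],3))
    for q in names:
        S[n,q]=[(round(m["score"],2),m["location"]) for m in optics.mark_of(q,p)[:3]]
for q in names:
    print(q,[[(n,a,np.round(l),np.round(at(l,*S[n]),3)) for a,l in S[n,q]] for n in ("scene","side")])
E
python3 a.py
```

```text
pics
{'time_s': np.float64(0.0), 'qpos': array([-1.152,  0.69 , -0.195,  1.566,  0.157,  0.903, -0.215]), 'dq': array([ 0.001, -0.001, -0.001, -0.001,  0.002,  0.001,  0.002]), 'joint_torque': array([-1.0000e-03, -5.2757e+01, -1.2670e+00, -1.5342e+01, -5.3000e-02,
        7.0000e-03,  0.0000e+00]), 'eef_pos': array([0.234, 0.579, 0.263]), 'ee_rot': array([ 0.191,  0.982, -0.001, -0.   ]), 'ft_force': array([ 0.061,  0.614, -0.531]), 'moment': array([0.032, 0.044, 0.013]), 'gripper_force': np.float64(0.0), 'opening': np.float64(1.001)} 0.025
scene [-0.285  0.576  1.185]
side [-0.921 -0.37   0.907]
wide_board [[('scene', 0.61, array([201., 234.]), array([0.622, 0.268, 0.   ])), ('scene', 0.41, array([356., 200.]), array([ 0.412, -0.317,  0.   ]))], [('side', 0.91, array([355., 244.]), array([ 0.415, -0.313,  0.   ]))]]
narrow_board [[('scene', 0.78, array([271., 246.]), array([0.428, 0.089, 0.   ]))], [('side', 0.7, array([293., 228.]), array([ 0.458, -0.08 ,  0.   ])), ('side', 0.53, array([247., 224.]), array([0.439, 0.089, 0.   ])), ('side', 0.36, array([357., 246.]), array([ 0.406,
[... 734 characters left out ...]
0.658, 0.032, 0.   ]))]]
tape_roll [[('scene', 0.66, array([223., 274.]), array([0.428, 0.287, 0.   ]))], [('side', 0.83, array([335., 210.]), array([ 0.632, -0.21 ,  0.   ])), ('side', 0.32, array([355., 246.]), array([ 0.407, -0.312,  0.   ]))]]
paint_tin [[('scene', 0.94, array([197., 234.]), array([0.633, 0.278, 0.   ]))], [('side', 0.22, array([163., 197.]), array([0.534, 0.477, 0.   ]))]]
screw_tin [[('scene', 0.94, array([159., 278.]), array([0.539, 0.471, 0.   ]))], [('side', 0.69, array([162., 196.]), array([0.541, 0.483, 0.   ]))]]
oil_can [[('scene', 0.6, array([372., 176.]), array([ 0.473, -0.465,  0.   ]))], [('side', 0.91, array([403., 237.]), array([ 0.512, -0.475,  0.   ]))]]
```

View pics/scene0.png

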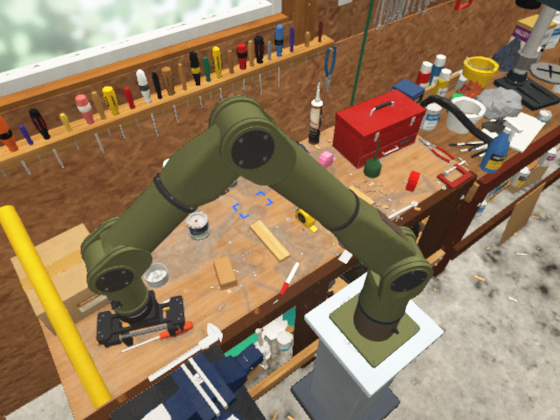

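View pics/side0.png

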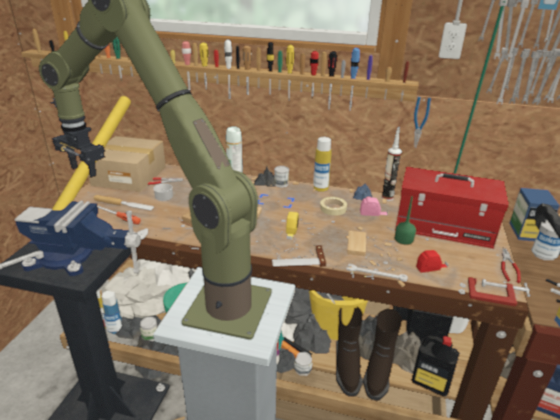

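The scene shows the sanding block at (225,273), narrow board (270,242), yellow measure (305,218), wide board (358,198), marks (252,204) and paint tin (198,225). The side view shows the roll at (333,206), with red and pink look-alikes at (430,260) and (372,207). The tin is on the left and the roll on the right.

```bash
cat >> h.py <<'E'
def Rd(psi):
    c,s=np.cos(psi),np.sin(psi); return np.array([[-s,c,0],[c,s,0],[0,0,-1.]])
def wrap(a): return (a+np.pi/2)%np.pi-np.pi/2
def plan(*tgts,step=0.75,start=None):
    """tgts (x,y,z,psi or None); prints rows for the tool"""
    if start is None:
        s=manip.read_state(); Rc=R.from_quat(s["ee_rot"]).as_matrix(); p=np.array(s["eef_pos"])
    else: p=np.array(start[:3]);Rc=Rd(start[3])
    for t in tgts:
        q=np.array(t[:3]); psi=np.arctan2(Rc[1,1],Rc[0,1])
        dps=0 if t[3] is None else wrap(t[3]-psi)
        rv0=R.from_matrix(Rc.T@Rd(psi+dps)).as_rotvec()
        st=t[4] if len(t)>4 else step
        n=max(1,int(np.ceil(max(np.linalg.norm(q-p)/.03/st, np.linalg.norm(rv0)/np.radians(5)/0.9))))
        D=[];W=[]
        w=np.round(rv0/n/np.radians(5),2)
        for i in range(n):
            d=np.round(Rc.T@((q-p)/(n-i))/.03,2); D.append(d.tolist()); W.append(w.tolist())
            p=p+Rc@d*.03; Rc=Rc@R.from_rotvec(w*np.radians(5)).as_matrix()
        print("->",np.round(t,3) if t[3] is not None else t[:3],"n",n)
        for i in range(0,n,8): print(" D",str(D[i:i+8]).replace(" ",""),"W",str(W[i:i+8]).replace(" ",""))
E
python3 - <<'E'
from h import *
p,K,c=shot("wrist"); print(K, np.round(p["mount"],3))
plan((.45,.12,.33,1.5))
E
```

```text
[[370.47949525   0.         279.99384268]
 [  0.         370.47949525 206.54926403]
 [  0.           0.           1.        ]] [[-0.    -0.958 -0.288  0.074]
 [ 1.    -0.     0.001 -0.   ]
 [-0.001 -0.288  0.958 -0.122]
 [ 0.     0.     0.     1.   ]]
-> [0.45 0.12 0.33 1.5 ] n 23
 D [[-0.54,-0.5,-0.1],[-0.53,-0.51,-0.1],[-0.53,-0.51,-0.1],[-0.52,-0.52,-0.1],[-0.51,-0.53,-0.1],[-0.5,-0.54,-0.09],[-0.5,-0.54,-0.1],[-0.49,-0.55,-0.09]] W [[0.0,0.0,-0.16],[0.0,0.0,-0.16],[0.0,0.0,-0.16],[0.0,0.0,-0.16],[0.0,0.0,-0.16],[0.0,0.0,-0.16],[0.0,0.0,-0.16],[0.0,0.0,-0.16]]
 D [[-0.48,-0.56,-0.1],[-0.47,-0.56,-0.09],[-0.46,-0.57,-0.1],[-0.46,-0.58,-0.09],[-0.45,-0.58,-0.1],[-0.44,-0.59,-0.09],[-0.43,-0.6,-0.1],[-0.42,-0.6,-0.09]] W [[0.0,0.0,-0.16],[0.0,0.0,-0.16],[0.0,0.0,-0.16],[0.0,0.0,-0.16],[0.0,0.0,-0.16],[0.0,0.0,-0.16],[0.0,0.0,-0.16],[0.0,0.0,-0.16]]
 D [[-0.41,-0.61,-0.1],[-0.41,-0.61,-0.09],[-0.4,-0.62,-0.1],[-0.39,-0.62,-0.09],[-0.38,-0.63,-0.1],[-0.37,-0.63,-0.09],[-0.36,-0.64,-0.1]] W [[0.0,0.0,-0.16],[0.0,0.0,-0.16],[0.0,0.0,-0.16],[0.0,0.0,-0.16],[0.0,0.0,-0.16],[0.0,0.0,-0.16],[0.0,0.0,-0.16]]
```

```bash
cat >> h.py <<'E'
def plan(*tgts,step=0.75,start=None):
    """tgts (x,y,z,psi or None[,step]); prints constant-twist rows"""
    if start is None:
        s=manip.read_state(); Rc=R.from_quat(s["ee_rot"]).as_matrix(); p=np.array(s["eef_pos"])
    else: p=np.array(start[:3]);Rc=Rd(start[3])
    for t in tgts:
        q=np.array(t[:3],float); psi=np.arctan2(Rc[1,1],Rc[0,1])
        rv=np.zeros(3) if t[3] is None else R.from_matrix(Rc.T@Rd(psi+wrap(t[3]-psi))).as_rotvec()
        st=t[4] if len(t)>4 else step
        n=max(1,int(np.ceil(max(np.linalg.norm(q-p)/.03/st, np.linalg.norm(rv)/np.radians(5)/0.9))))
        w=np.round(rv/n/np.radians(5),3); E=R.from_rotvec(w*np.radians(5)).as_matrix()
        A=sum(np.linalg.matrix_power(E,i) for i in range(n))
        d=np.round(np.linalg.solve(Rc@A,q-p)/.03,3)
        p=p+Rc@A@d*.03; Rc=Rc@np.linalg.matrix_power(E,n)
        print("-> n",n,"D",d.tolist(),"W",w.tolist(),"end",np.round(p,4))
E
python3 - <<'E'
from h import *
plan((.46,.12,.4,1.57),(.46,-.12,.4,1.57))
E
```

```text
-> n 24 D [-0.437, -0.566, -0.189] W [0.0, 0.0, -0.183] end [0.4601 0.12   0.3998]
-> n 11 D [-0.001, -0.727, -0.001] W [0.0, 0.0, -0.001] end [ 0.4602 -0.1199  0.4001]
```

Request:
drive_tool(delta_pos=[[-0.437,-0.566,-0.189],[-0.437,-0.566,-0.189],[-0.437,-0.566,-0.189],[-0.437,-0.566,-0.189],[-0.437,-0.566,-0.189],[-0.437,-0.566,-0.189],[-0.437,-0.566,-0.189],[-0.437,-0.566,-0.189]], rot=[[0,0,-0.183],[0,0,-0.183],[0,0,-0.183],[0,0,-0.183],[0,0,-0.183],[0,0,-0.183],[0,0,-0.183],[0,0,-0.183]])

```text
time_s: 1.72
eef_pos: [0.2902, 0.416, 0.3095]
ee_rot: [0.128, 0.992, 0.0, 0.0]
ft_force: [0.6, -0.2, -0.1]
opening: 0.999
gripper_force: 0.0
```

Request:
drive_tool(delta_pos=[[-0.437,-0.566,-0.189],[-0.437,-0.566,-0.189],[-0.437,-0.566,-0.189],[-0.437,-0.566,-0.189],[-0.437,-0.566,-0.189],[-0.437,-0.566,-0.189],[-0.437,-0.566,-0.189],[-0.437,-0.566,-0.189]], rot=[[0,0,-0.183],[0,0,-0.183],[0,0,-0.183],[0,0,-0.183],[0,0,-0.183],[0,0,-0.183],[0,0,-0.183],[0,0,-0.183]])

```text
time_s: 2.38
eef_pos: [0.3659, 0.262, 0.3549]
ee_rot: [0.064, 0.998, 0.0, 0.0]
ft_force: [0.7, -0.3, 0.1]
opening: 1.001
gripper_force: 0.0
```

Request:
drive_tool(delta_pos=[[-0.437,-0.566,-0.189],[-0.437,-0.566,-0.189],[-0.437,-0.566,-0.189],[-0.437,-0.566,-0.189],[-0.437,-0.566,-0.189],[-0.437,-0.566,-0.189],[-0.437,-0.566,-0.189],[-0.437,-0.566,-0.189]], rot=[[0,0,-0.183],[0,0,-0.183],[0,0,-0.183],[0,0,-0.183],[0,0,-0.183],[0,0,-0.183],[0,0,-0.183],[0,0,-0.183]])

```text
time_s: 3.05
eef_pos: [0.4605, 0.1189, 0.4003]
ee_rot: [0.0, 1.0, 0.0, 0.0]
ft_force: [1.3, -0.7, -0.7]
opening: 0.998
gripper_force: 0.0
```

Request:
drive_tool(delta_pos=[[0,0,0],[0,0,0]], rot=[[0,0,0],[0,0,0]])

```text
time_s: 3.22
eef_pos: [0.4606, 0.1192, 0.3999]
ee_rot: [0.002, 1.0, 0.0, 0.0]
ft_force: [-0.8, 0.4, 0.0]
opening: 1.002
gripper_force: 0.0
```

Run:
```python
from h import *
import pickle
p,K,c=shot("wrist"); cv2.imwrite("pics/w1.png",p["image"]); pickle.dump((p["image"],K,c),open("w1.pkl","wb"))
```

Request:
drive_tool(delta_pos=[[0,-0.9,0],[0,-0.9,0],[0,-0.9,0],[0,-0.9,0],[0,-0.9,0],[0,-0.9,0],[0,-0.9,0],[0,-0.9,0]], rot=[[0,0,0],[0,0,0],[0,0,0],[0,0,0],[0,0,0],[0,0,0],[0,0,0],[0,0,0]])

```text
time_s: 3.93
eef_pos: [0.4593, -0.0956, 0.3996]
ee_rot: [-0.001, 1.0, 0.0, -0.0]
ft_force: [-0.2, 0.4, 0.0]
opening: 0.995
gripper_force: 0.0
```

Request:
drive_tool(delta_pos=[[0,-0.8,0],[0,0,0],[0,0,0]], rot=[[0,0,0],[0,0,0],[0,0,0]])

```text
time_s: 4.18
eef_pos: [0.4594, -0.1197, 0.3995]
ee_rot: [0.001, 1.0, 0.0, -0.0]
ft_force: [-0.9, -0.1, -0.1]
opening: 1.0
gripper_force: 0.0
```

Run:
```python
from h import *
import pickle
p,K,c=shot("wrist"); cv2.imwrite("pics/w2.png",p["image"]); pickle.dump((p["image"],K,c),open("w2.pkl","wb"))
s=manip.read_state(); print(s["eef_pos"],s["ee_rot"],np.round(s["qpos"],2),s["time_s"])
```

```text
[ 0.45960514 -0.11851271  0.39955942] [ 1.32642583e-05  9.99999778e-01  6.25196632e-04 -2.31169083e-04] [ 0.31  0.33 -0.22  1.79  0.08  1.03  1.63] 4.2333
```

View pics/w1.png

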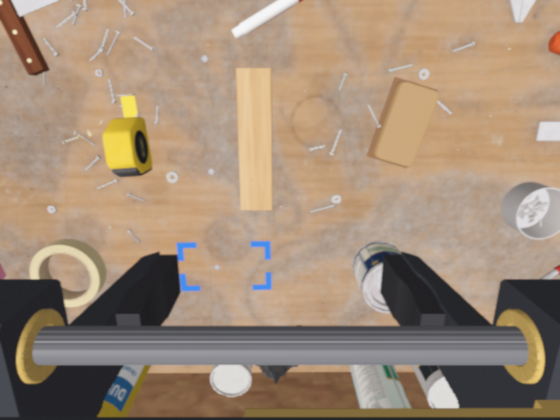

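View pics/w2.png

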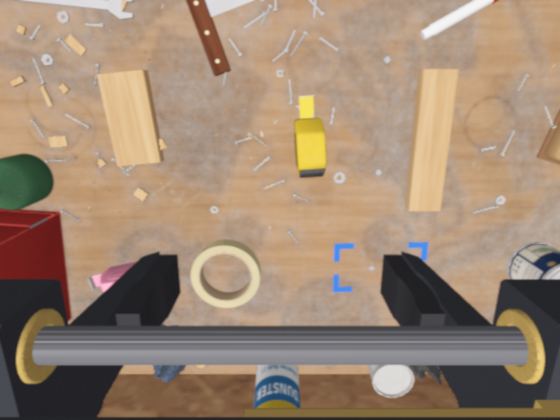

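The wrist views show, in w1, the narrow board at (255,140), block (404,122), measure (127,145) with its tongue pointing toward the robot, marks (225,266), roll (67,272) and tin (380,270). In w2 the wide board is at (130,118). I'll fit box silhouettes in both views.

```bash
cat > fit.py <<'E'
from h import *
from scipy.optimize import minimize
def box(x,y,yaw,z0,z1,a0,a1,b0,b1):
    c,s=np.cos(yaw),np.sin(yaw)
    return [(x+c*a-s*b,y+s*a+c*b,z) for a in(a0,a1) for b in(b0,b1) for z in(z0,z1)]
SZ={"wide_board":(60,120,19),"narrow_board":(45,190,19),"sanding_block":(56,104,30),"measure_case":(36,72,65)}
def parts(n,v):
    x,y,yaw,h=v; a,b,_=np.array(SZ[n])/2000
    P=[box(x,y,yaw,h-.019 if n.endswith("board") else 0,h,-a,a,-b,b)]
    if n=="measure_case": P.append(box(x,y,yaw,.0,.004,-.01,.01,-b-.029,-b))
    if n=="sanding_block": P.append(box(x,y,yaw,0,.004,-.03,.03,-.055,.055))
    return P
def render(n,v,K,c):
    m=np.zeros((420,560),np.uint8)
    for P in parts(n,v):
        pts=np.array([proj(np.array(q),K,c) for q in P],np.float32)
        h=cv2.convexHull(pts); big=np.zeros_like(m)
        cv2.fillConvexPoly(big,np.round(h*16).astype(np.int32),255,cv2.LINE_AA,4); m=np.maximum(m,big)
    return m/255.
def fit(n,v0,masks,fixh=None):
    def cost(u):
        v=list(u[:3])+[u[3] if fixh is None else fixh]
        return sum(np.abs(render(n,v,K,c)-M).sum() for M,K,c in masks)
    best=None
    for k in range(2):
        u0=np.array(v0[:3]+[v0[3]] if fixh is None else v0[:3]) if best is None else best.x
        S=np.vstack([u0]+[u0+np.eye(len(u0))[i]*[.01,.01,.12,.01][i] for i in range(len(u0))])
        best=minimize(cost,u0,method="Nelder-Mead",options=dict(initial_simplex=S,xatol=1e-4,fatol=.3))
    return best.x,best.fun,sum(M.sum() for M,_,_ in masks)
E
cat > b.py <<'E'
from fit import *
import pickle
W=[pickle.load(open(f"w{i}.pkl","rb")) for i in (1,2)]
G={"wide_board":[.41,-.3,0.05,.019],"narrow_board":[.43,.09,0.02,.019],"sanding_block":[.43,.285,.1,.03],"measure_case":[.44,-.09,1.57,.065]}
G={"wide_board":[.43,-.31,1.5,.019],"narrow_board":[.44,.08,1.57,.019],"sanding_block":[.43,.285,1.8,.03],"measure_case":[.45,-.08,1.6,.065]}
use={"wide_board":[1],"narrow_board":[0,1],"sanding_block":[0],"measure_case":[0,1]}
def masks(n):
    out=[]
    for i in (0,1):
        im,K,c=W[i]
        p=dict(image=im,camera_matrix=K,shot=i+4)
        for r in optics.regions_of(n,p)[:3]:
            print(n,"w%d"%(i+1),round(r["score"],2),r["rect"]); out.append((i,r))
    return out
for n in ["wide_board","narrow_board","sanding_block","measure_case","tape_roll","paint_tin"]:
    try: ms=masks(n)
    except Exception as e: print(n,repr(e)); break
    if n not in G: continue
    sel=[]
    for i in use[n]:
        im,K,c=W[i]; g=render(n,G[n],K,c)
        cand=[(float((g*r["region"]).sum()),r) for j,r in ms if j==i]
        if cand:
            r=max(cand,key=lambda t:t[0])[1]; sel.append((r["region"].astype(float),K,c))
    for fh in (None,G[n][3]):
        print("  ",n,len(sel),[np.round(q,4) for q in fit(n,G[n],sel,fh)])
# marks
for im,K,c in W:
    b=im.astype(int); m=((b[...,0]-b[...,2]>90)&(b[...,0]>150)).astype(np.uint8)
    k,l,st,ce=cv2.connectedComponentsWithStats(m)
    for i in range(1,k):
        if st[i,4]>30: print("mark",st[i],np.round(at(ce[i],K,c),4))
E
python3 b.py
```

```text
wide_board w2 0.58 [97.0, 68.0, 64.3, 98.3]
   wide_board 1 [array([ 0.4151, -0.3265,  1.6501,  0.0031]), np.float64(157.3098), np.float64(4560.0)]
   wide_board 1 [array([ 0.4149, -0.3198,  1.6522]), np.float64(307.8431), np.float64(4560.0)]
narrow_board w1 0.59 [236.0, 67.5, 37.4, 144.8]
narrow_board w2 0.88 [404.5, 70.4, 50.4, 142.3]
narrow_board w2 0.16 [187.9, 238.0, 74.1, 68.7]
   narrow_board 2 [array([0.448 , 0.0847, 1.5676, 0.0164]), np.float64(526.8667), np.float64(10174.0)]
   narrow_board 2 [array([0.4481, 0.0842, 1.5678]), np.float64(576.5647), np.float64(10174.0)]
sanding_block w1 0.78 [367.2, 75.3, 73.6, 90.8]
sanding_block w2 0.71 [533.8, 106.4, 26.2, 59.4]
   sanding_block 1 [array([0.4252, 0.2848, 1.2717, 0.0201]), np.float64(136.4667), np.float64(4031.0)]
   sanding_block 1 [array([0.4248, 0.2827, 1.2762]), np.float64(318.1804), np.float64(4031.0)]
measure_case w1 0.94 [104.0, 95.2, 47.7, 81.3]
measure_case w1 0.52 [1.0, 265.9, 2.7, 14.3]
measure_case w2 0.91 [296.1, 93.6, 32.0, 83.6]
measure_case w2 0.59 [86.7, 263.8, 44.4, 27.7]
   measure_case 2 [array([ 0.4466, -0.0829,  1.6779,  0.0548]), np.float64(1448.6314), np.float64(4776.0)]
   measure_case 2 [array([ 0.445 , -0.083 ,  1.6902]), np.float64(1641.4784), np.float64(4776.0)]
tape_roll w1 0.76 [27.2, 237.6, 81.0, 71.5]
tape_roll w1 0.64 [175.7, 242.0, 93.9, 50.6]
tape_roll w2 0.79 [190.3, 237.0, 71.0, 68.8]
paint_tin w1 0.72 [354.1, 239.4, 43.0, 73.1]
paint_tin w2 0.85 [508.6, 242.8, 50.8, 36.4]
mark [177 243  19  18 159] [ 0.6094 -0.0283  0.    ]
mark [251 242  19  17 154] [0.6079 0.0926 0.    ]
mark [253 273  18  17 138] [0.6687 0.0936 0.    ]
mark [180 274  20  17 159] [ 0.6704 -0.0277  0.    ]
mark [409 243  19  17 154] [0.6087 0.0939 0.    ]
mark [334 244  20  17 143] [ 0.6094 -0.0269  0.    ]
mark [333 275  19  17 152] [ 0.6715 -0.0263  0.    ]
```

```bash
sed -i 's/"measure_case":\[.45,-.08,1.6,.065\]}/"measure_case":[.45,-.08,-1.5,.065]}/; s/for n in \["wide.*"paint_tin"\]/for n in ["measure_case"]/' b.py; python3 b.py | head -8
python3 - <<'E'
from h import *
plan((.41,-.27,.3,1.65),(.40,-.34,.25,1.65))
E
```

```text
measure_case w1 0.94 [104.0, 95.2, 47.7, 81.3]
measure_case w1 0.52 [1.0, 265.9, 2.7, 14.3]
measure_case w2 0.91 [296.1, 93.6, 32.0, 83.6]
measure_case w2 0.59 [86.7, 263.8, 44.4, 27.7]
   measure_case 2 [array([ 0.4501, -0.0824, -1.4942,  0.0503]), np.float64(623.4275), np.float64(4776.0)]
   measure_case 2 [array([ 0.4499, -0.0818, -1.4794]), np.float64(934.6824), np.float64(4776.0)]
mark [177 243  19  18 159] [ 0.6094 -0.0283  0.    ]
mark [251 242  19  17 154] [0.6079 0.0926 0.    ]
-> n 9 D [0.203, -0.549, 0.369] W [0.0, -0.0, -0.103] end [ 0.4101 -0.27    0.3001]
-> n 4 D [0.13, -0.575, 0.418] W [0.0, -0.0, 0.0] end [ 0.4    -0.34    0.2499]
```

Request:
drive_tool(delta_pos=[[0.228,-0.618,0.415],[0.228,-0.618,0.415],[0.228,-0.618,0.415],[0.228,-0.618,0.415],[0.228,-0.618,0.415],[0.228,-0.618,0.415],[0.228,-0.618,0.415],[0.228,-0.618,0.415]], rot=[[0,0,-0.115],[0,0,-0.115],[0,0,-0.115],[0,0,-0.115],[0,0,-0.115],[0,0,-0.115],[0,0,-0.115],[0,0,-0.115]])

```text
time_s: 5.6
eef_pos: [0.4097, -0.271, 0.2996]
ee_rot: [-0.04, 0.999, -0.0, 0.0]
ft_force: [0.0, 0.4, -0.0]
opening: 0.998
gripper_force: 0.0
```

Request:
drive_tool(delta_pos=[[0,0,0],[0,0,0]], rot=[[0,0,0],[0,0,0]])

```text
time_s: 5.77
eef_pos: [0.4094, -0.2706, 0.2997]
ee_rot: [-0.038, 0.999, 0.0, -0.001]
ft_force: [0.4, -1.0, 0.5]
opening: 0.998
gripper_force: 0.0
```

```bash
cat > cap.py <<'E'
import sys,pickle
from h import *
p,K,c=shot("wrist"); cv2.imwrite(f"pics/{sys.argv[1]}.png",p["image"])
p["K"],p["c"]=K,c; p["regs"]={n:optics.regions_of(n,p) for n in sys.argv[2:]}
pickle.dump(p,open(sys.argv[1]+".pkl","wb"))
for n,r in p["regs"].items(): print(n,[(round(q["score"],2),q["rect"]) for q in r])
E
python3 cap.py v1 wide_board
```

```text
wide_board [(0.77, [205.4, 107.2, 59.1, 113.7])]
```

Request:
drive_tool(delta_pos=[[0.13,-0.575,0.418],[0.13,-0.575,0.418],[0.13,-0.575,0.418],[0.13,-0.575,0.418],[0,0,0],[0,0,0]], rot=[[0,0,0],[0,0,0],[0,0,0],[0,0,0],[0,0,0],[0,0,0]])

```text
time_s: 6.37
eef_pos: [0.4004, -0.3393, 0.2502]
ee_rot: [-0.039, 0.999, 0.0, 0.0]
ft_force: [-0.2, -0.3, 0.4]
opening: 1.0
gripper_force: 0.0
```

```bash
python3 cap.py v2 wide_board
cat > ff.py <<'E'
import sys,pickle
from fit import *
# usage: name x y yaw h shots...
n=sys.argv[1]; v=list(map(float,sys.argv[2:6])); sel=[]
for f in sys.argv[6:]:
    p=pickle.load(open(f+".pkl","rb")); g=render(n,v,p["K"],p["c"])
    if p["regs"][n]:
        r=max(p["regs"][n],key=lambda r:(g*r["region"]).sum()); sel.append((r["region"].astype(float),p["K"],p["c"]))
for fh in (None,v[3]): print(n,len(sel),[np.round(q,4) for q in fit(n,v,sel,fh)])
x=fit(n,v,sel,v[3])[0]
if len(sys.argv)>7 or 1:
    p=pickle.load(open(sys.argv[-1]+".pkl","rb")); im=p["image"].copy()
    cs,_=cv2.findContours((render(n,list(x[:3])+[v[3]],p["K"],p["c"])>.5).astype(np.uint8),0,2)
    cv2.drawContours(im,cs,-1,(0,0,255),1); cv2.imwrite("pics/ov_%s_%s.png"%(n,sys.argv[-1]),im)
E
python3 ff.py wide_board .415 -.32 1.65 .019 v1 v2
```

```text
wide_board [(0.63, [268.3, 122.9, 63.1, 124.5])]
wide_board 2 [array([ 0.4153, -0.3196,  1.6608,  0.0147]), np.float64(391.7608), np.float64(13392.0)]
wide_board 2 [array([ 0.4144, -0.3195,  1.6614]), np.float64(509.8902), np.float64(13392.0)]
```

View pics/ov_wide_board_v2.png

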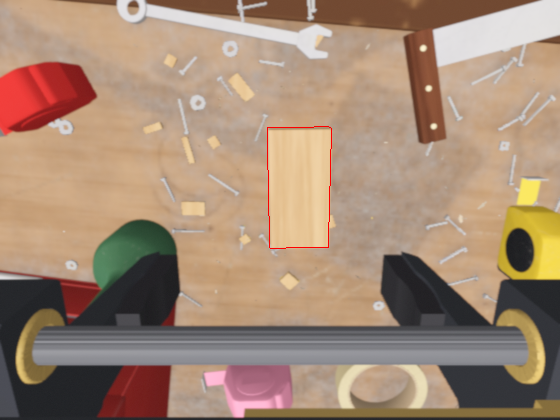

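The red outline of the fit lies on the wide board's edges (268–331, 127–248), so its pose is good. I'll grasp it next.

Run:
```python
from h import *
plan((.4148,-.3195,.10,1.661),(.4148,-.3195,.029,1.661,.5))
print(wrap(.013-1.661))
```

```text
-> n 7 D [-0.072, 0.084, 0.719] W [0.0, 0.003, -0.015] end [ 0.4149 -0.3195  0.1   ]
-> n 5 D [0.001, 0.0, 0.473] W [0.001, -0.0, 0.0] end [ 0.4147 -0.3195  0.029 ]
1.493592653589793
```

Request:
drive_tool(delta_pos=[[-0.072,0.084,0.719],[-0.072,0.084,0.719],[-0.072,0.084,0.719],[-0.072,0.084,0.719],[-0.072,0.084,0.719],[-0.072,0.084,0.719],[-0.072,0.084,0.719]], rot=[[0,0,-0.015],[0,0,-0.015],[0,0,-0.015],[0,0,-0.015],[0,0,-0.015],[0,0,-0.015],[0,0,-0.015]])

```text
time_s: 7.05
eef_pos: [0.4153, -0.3198, 0.0993]
ee_rot: [-0.045, 0.999, -0.0, 0.001]
ft_force: [-0.1, -0.7, 0.2]
opening: 1.001
gripper_force: 0.0
```

Request:
drive_tool(delta_pos=[[0,0,0.473],[0,0,0.473],[0,0,0.473],[0,0,0.473],[0,0,0.473],[0,0,0],[0,0,0]], rot=[[0,0,0],[0,0,0],[0,0,0],[0,0,0],[0,0,0],[0,0,0],[0,0,0]])

```text
time_s: 7.63
eef_pos: [0.4145, -0.32, 0.0286]
ee_rot: [-0.045, 0.999, 0.0, 0.0]
ft_force: [-0.5, 0.4, 0.9]
opening: 0.997
gripper_force: 0.0
```

Request:
drive_tool(delta_pos=[[0,0,0],[0,0,0],[0,0,0],[0,0,0],[0,0,0],[0,0,0]], rot=[[0,0,0],[0,0,0],[0,0,0],[0,0,0],[0,0,0],[0,0,0]], grip=50, squeeze=20)

```text
time_s: 8.13
eef_pos: [0.4138, -0.3211, 0.0286]
ee_rot: [-0.044, 0.999, -0.0, 0.0]
ft_force: [-0.6, 1.9, 7.0]
opening: 0.678
gripper_force: 20.0
```

Run:
```python
from h import *
s=manip.read_state(); print(s["eef_pos"],s["opening"]*88.1,s["gripper_force"])
e=s["eef_pos"]
plan((e[0],e[1],.15,1.661),(.55,-.15,.2,.8),(.639,.033,.12,.013),(.639,.033,.06,.013,.4))
```

```text
[ 0.41377142 -0.32112868  0.02864627] 59.71182151096759 20.000449419021606
-> n 6 D [-0.0, -0.0, -0.674] W [-0.0, 0.001, -0.004] end [ 0.4137 -0.3211  0.15  ]
-> n 11 D [-0.248, 0.637, -0.152] W [-0.0, 0.0, 0.897] end [ 0.55   -0.15    0.2001]
-> n 11 D [0.396, 0.494, 0.243] W [0.0, 0.0, 0.82] end [0.6391 0.0331 0.1199]
-> n 5 D [-0.0, -0.001, 0.4] W [0.0, 0.0, -0.001] end [0.639  0.0331 0.0599]
```

Request:
drive_tool(delta_pos=[[0,0,-0.674],[0,0,-0.674],[0,0,-0.674],[0,0,-0.674],[0,0,-0.674],[0,0,-0.674]], rot=[[0,0,0],[0,0,0],[0,0,0],[0,0,0],[0,0,0],[0,0,0]])

```text
time_s: 8.63
eef_pos: [0.4131, -0.3212, 0.1503]
ee_rot: [-0.044, 0.999, 0.0, -0.0]
ft_force: [0.4, -0.0, -1.0]
opening: 0.682
gripper_force: 20.0
```

Request:
drive_tool(delta_pos=[[-0.248,0.637,-0.152],[-0.248,0.637,-0.152],[-0.248,0.637,-0.152],[-0.248,0.637,-0.152],[-0.248,0.637,-0.152],[-0.248,0.637,-0.152]], rot=[[0,0,0.897],[0,0,0.897],[0,0,0.897],[0,0,0.897],[0,0,0.897],[0,0,0.897]])

```text
time_s: 9.13
eef_pos: [0.4695, -0.212, 0.1769]
ee_rot: [0.192, 0.981, 0.0, -0.001]
ft_force: [0.2, 0.4, -0.9]
opening: 0.68
gripper_force: 20.0
```

Request:
drive_tool(delta_pos=[[-0.248,0.637,-0.152],[-0.248,0.637,-0.152],[-0.248,0.637,-0.152],[-0.248,0.637,-0.152],[-0.248,0.637,-0.152]], rot=[[0,0,0.897],[0,0,0.897],[0,0,0.897],[0,0,0.897],[0,0,0.897]])

```text
time_s: 9.55
eef_pos: [0.5504, -0.1492, 0.1996]
ee_rot: [0.379, 0.926, 0.0, -0.001]
ft_force: [1.4, -1.4, -1.5]
opening: 0.681
gripper_force: 20.0
```

Request:
drive_tool(delta_pos=[[0.396,0.494,0.243],[0.396,0.494,0.243],[0.396,0.494,0.243],[0.396,0.494,0.243],[0.396,0.494,0.243],[0.396,0.494,0.243]], rot=[[0,0,0.82],[0,0,0.82],[0,0,0.82],[0,0,0.82],[0,0,0.82],[0,0,0.82]])

```text
time_s: 10.05
eef_pos: [0.5806, -0.0405, 0.1552]
ee_rot: [0.567, 0.824, -0.0, -0.001]
ft_force: [0.6, -0.0, -1.2]
opening: 0.679
gripper_force: 20.0
```

Request:
drive_tool(delta_pos=[[0.396,0.494,0.243],[0.396,0.494,0.243],[0.396,0.494,0.243],[0.396,0.494,0.243],[0.396,0.494,0.243],[0,0,0],[0,0,0]], rot=[[0,0,0.82],[0,0,0.82],[0,0,0.82],[0,0,0.82],[0,0,0.82],[0,0,0],[0,0,0]])

```text
time_s: 10.63
eef_pos: [0.6393, 0.0335, 0.1184]
ee_rot: [0.702, 0.712, -0.001, -0.001]
ft_force: [-0.1, -0.3, -0.8]
opening: 0.679
gripper_force: 20.0
```

```bash
python3 cap.py v3 wide_board marks
python3 - <<'E'
from h import *
import pickle
p=pickle.load(open("v3.pkl","rb")); im=p["image"].astype(int)
m=((im[...,0]-im[...,2]>90)&(im[...,0]>150)).astype(np.uint8)
k,l,st,ce=cv2.connectedComponentsWithStats(m)
for i in range(1,k):
    if st[i,4]>30: print("mark",st[i],np.round(at(ce[i],p["K"],p["c"]),4))
s=manip.read_state(); print(s["eef_pos"],s["ee_rot"],np.round(s["qpos"],2),s["opening"]*88.1)
E
```

```text
wide_board [(0.95, [195.4, 132.1, 167.5, 275.6])]
marks [(0.7, [215.0, 103.7, 129.5, 36.0])]
mark [215 105  47  31 868] [0.6089 0.0953 0.    ]
mark [298 105  47  30 842] [0.6667 0.0963 0.    ]
[0.63897393 0.03086075 0.11969404] [ 7.03762896e-01  7.10434725e-01 -5.25528898e-04  1.09342436e-04] [-0.33  0.94  0.41  1.64 -0.53  0.68  0.36] 60.10711832271362
```

View pics/v3.png

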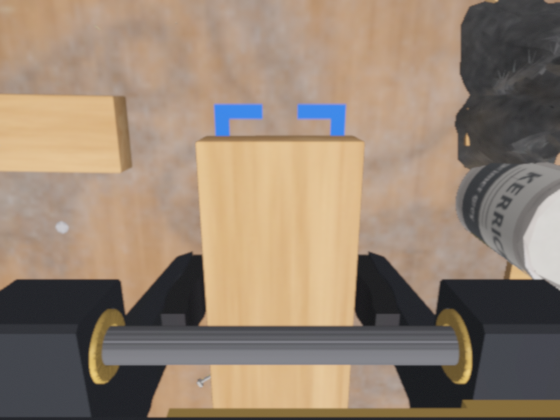

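v3 shows the held board at columns 200–361, with its far end at row ~140. The two left marks run from (215,105) to (345,105), centred with the board. I'll compute the residuals.

Run:
```python
from h import *
from fit import *
import pickle
p=pickle.load(open("v3.pkl","rb")); K,c=p["K"],p["c"]; im=p["image"].astype(int)
m=((im[...,0]-im[...,2]>60)&(im[...,0]>130))
print("rows@240",np.where(m[90:135,240])[0]+90,"rows@320",np.where(m[90:135,320])[0]+90)
print("cols@126",np.where(m[126,200:360])[0]+200)
for px in [(229.5,119),(331,119),(215,104.5),(345,104.5)]: print(np.round(at(px,K,c),4))
r=p["regs"]["wide_board"][0]["region"]
print("region cols",[ (np.where(r[y])[0].min(),np.where(r[y])[0].max()) for y in (150,200,240)])
g=cv2.cvtColor(p["image"],6).astype(int)
for y in (170,220): 
    d=np.abs(np.diff(g[y-3:y+4].mean(0))); print(y,[ (i,round(d[i])) for i in np.argsort(-d[185:375])[:8]+185])
d=np.abs(np.diff(g[:,230:330].mean(1)))[100:170]; print([(i+100,round(d[i])) for i in np.argsort(-d)[:8]])
```

```text
rows@240 [104 105 106 107 108 109 110 111 112 113 114 115 116 117 118] rows@320 [104 105 106 107 108 109 110 111 112 113 114 115 116 117 118]
cols@126 [215 216 217 218 219 220 221 222 223 224 225 226 227 228 331 332 333 334
 335 336 337 338 339 340 341 342 343 344]
[0.6062 0.093  0.    ]
[0.6704 0.0939 0.    ]
[0.5973 0.1017 0.    ]
[0.6787 0.1028 0.    ]
region cols [(np.int64(195), np.int64(363)), (np.int64(198), np.int64(360)), (np.int64(201), np.int64(357))]
170 [(np.int64(197), 14), (np.int64(196), 13), (np.int64(362), 11), (np.int64(361), 11), (np.int64(198), 5), (np.int64(360), 3), (np.int64(231), 2), (np.int64(232), 2)]
220 [(np.int64(199), 22), (np.int64(200), 20), (np.int64(359), 14), (np.int64(358), 13), (np.int64(201), 8), (np.int64(198), 5), (np.int64(357), 4), (np.int64(215), 2)]
[(np.int64(141), 24), (np.int64(140), 23), (np.int64(135), 21), (np.int64(134), 17), (np.int64(139), 11), (np.int64(117), 9), (np.int64(104), 8), (np.int64(142), 7)]
```

Run:
```python
from h import *
import pickle
p=pickle.load(open("v3.pkl","rb")); K,c=p["K"],p["c"]
zt=c[2,3]-.122*.0
s=manip.read_state(); z=s["eef_pos"][2]; zu=z-.0286
print("end y top",at((280,141),K,c,zu+.019),"bot",at((280,135),K,c,zu))
for y in (170,220):
  L,Rr=(at((197,y),K,c,zu+.019),at((362,y),K,c,zu+.019)) if y==170 else (at((200,y),K,c,zu+.019),at((359,y),K,c,zu+.019)); print(L,Rr,(L+Rr)/2)
P=[]
for i in range(6):
    s=manip.read_state(); P.append(s["eef_pos"]); optics.camera("wrist")
print(np.round(P,4))
```

```text
end y top [0.63828944 0.09247439 0.11009404] bot [0.63826614 0.09262739 0.09109404]
[0.60881468 0.08181266 0.11009404] [0.6676698  0.08262129 0.11009404] [0.63824224 0.08221697 0.11009404]
[0.60897294 0.0629838  0.11009404] [0.66800595 0.06380454 0.11009404] [0.63848944 0.06339417 0.11009404]
[[0.639  0.0309 0.1197]
 [0.6391 0.0309 0.1199]
 [0.6392 0.031  0.1199]
 [0.6394 0.0313 0.1199]
 [0.6395 0.0316 0.1198]
 [0.6395 0.0318 0.1198]]
```

Request:
drive_tool(delta_pos=[[-0.05,0,0.35],[0,0,0.4],[0,0,0.4],[0,0,0.4],[0,0,0.4],[0,0,0.4],[0,0,0.3],[0,0,0.3]], rot=[[0,0,0],[0,0,0],[0,0,0],[0,0,0],[0,0,0],[0,0,0],[0,0,0],[0,0,0]])

```text
time_s: 11.75
eef_pos: [0.6394, 0.031, 0.0295]
ee_rot: [0.703, 0.711, -0.0, -0.0]
ft_force: [0.1, -0.1, -0.9]
opening: 0.679
gripper_force: 20.0
```

Request:
drive_tool(delta_pos=[[0,0,0.04],[0,0,0],[0,0,0],[0,0,0]], rot=[[0,0,0],[0,0,0],[0,0,0],[0,0,0]])

```text
time_s: 12.08
eef_pos: [0.64, 0.031, 0.03]
ee_rot: [0.703, 0.711, 0.0, 0.0]
ft_force: [-0.2, 0.6, -1.1]
opening: 0.677
gripper_force: 20.0
```

```bash
python3 cap.py v4 wide_board
python3 - <<'E'
from h import *
import pickle
s=manip.read_state(); print(s["eef_pos"],s["ft_force"])
p=pickle.load(open("v4.pkl","rb")); cv2.imwrite("pics/v4c.png",p["image"][0:300,100:460])
E
```

```text
wide_board [(0.6, [193.9, 132.3, 171.6, 275.5]), (0.51, [173.1, 102.0, 207.3, 294.8])]
[0.63995312 0.03100843 0.03006708] [-0.33567738  0.29114892 -0.92852682]
```

View pics/v4c.png

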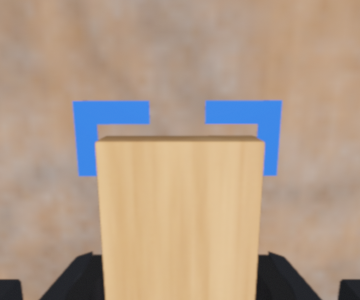

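v4 (crop offset 100 columns) shows the mark inner corners at (97,124) and (258,124), and the board end edge at row ~136. The board sits about 1 mm right and a few mm short of the far marks. I'll quantify that.

Run:
```python
from h import *
import pickle
p=pickle.load(open("v4.pkl","rb")); K,c=p["K"],p["c"]; im=p["image"].astype(int)
m=((im[...,0]-im[...,2]>60)&(im[...,0]>130))
print([np.where(m[90:170,x])[0][[0,-1]]+90 for x in (215,225,325,340)])
print([np.where(m[132,160:280])[0][[0,-1]]+160, np.where(m[132,290:390])[0][[0,-1]]+290])
g=cv2.cvtColor(p["image"],6).astype(int)
d=np.diff(g[:,250:310].mean(1))[120:150]; print([(i+120,round(x)) for i,x in enumerate(d)])
for y in (150,180,220,250):
    d=np.abs(np.diff(g[y-3:y+4].mean(0)));print(y,180+np.argsort(-d[180:215])[:3],345+np.argsort(-d[345:380])[:3])
for px,z in [((197.,124.5),0),((358,124.5),0),((280,136),.001),((280,141),.02)]: print(px,np.round(at(px,K,c,z),4))
for y in (150,220):
    pass
```

```text
[array([101, 123]), array([101, 123]), array([100, 123]), array([101, 123])]
[array([175, 197]), array([357, 379])]
[(120, 0), (121, 0), (122, 1), (123, 2), (124, 0), (125, 0), (126, 0), (127, 0), (128, 0), (129, 0), (130, 0), (131, 0), (132, 0), (133, -3), (134, -12), (135, -21), (136, -6), (137, 5), (138, 6), (139, 11), (140, 24), (141, 24), (142, 7), (143, 1), (144, 0), (145, 0), (146, 0), (147, 0), (148, 0), (149, 0)]
150 [194 195 193] [364 377 363]
180 [197 196 198] [361 362 360]
220 [199 200 201] [359 358 357]
250 [201 202 192] [367 357 368]
(197.0, 124.5) [0.6058 0.0936 0.    ]
(358, 124.5) [0.6705 0.0943 0.    ]
(280, 136) [0.6392 0.0895 0.001 ]
(280, 141) [0.6392 0.0897 0.02  ]
```

Request:
drive_tool(delta_pos=[[0.08,-0.017,0],[0,0,0],[0,0,0],[0,0,0.03],[0,0,0],[0,0,0]], rot=[[0,0,0],[0,0,0],[0,0,0],[0,0,0],[0,0,0],[0,0,0]])

```text
time_s: 12.68
eef_pos: [0.6391, 0.0333, 0.0287]
ee_rot: [0.703, 0.711, -0.0, -0.0]
ft_force: [0.0, 0.2, -1.3]
opening: 0.678
gripper_force: 20.0
```

Request:
drive_tool(delta_pos=[[0,0,0],[0,0,0],[0,0,0],[0,0,0],[0,0,0],[0,0,0]], rot=[[0,0,0],[0,0,0],[0,0,0],[0,0,0],[0,0,0],[0,0,0]], grip=80)

```text
time_s: 13.18
eef_pos: [0.6392, 0.0333, 0.0288]
ee_rot: [0.703, 0.711, 0.0, -0.0]
ft_force: [0.5, 0.5, 0.9]
opening: 0.909
gripper_force: 0.0
```

Run:
```python
from h import *
s=manip.read_state(); print(s["eef_pos"]); e=s["eef_pos"]
plan((e[0],e[1],.15,None,.6),(.56,.03,.3,.8),(.5,.03,.3,1.57))
```

```text
[0.63917399 0.0333296  0.02880823]
-> n 7 D [0.0, 0.0, -0.577] W [0.0, 0.0, 0.0] end [0.6392 0.0333 0.15  ]
-> n 11 D [0.079, -0.233, -0.455] W [0.0, -0.0, -0.822] end [0.5601 0.03   0.3001]
-> n 10 D [0.187, -0.084, 0.0] W [0.0, -0.0, -0.883] end [0.5001 0.0301 0.3001]
```

Request:
drive_tool(delta_pos=[[0,0,-0.577],[0,0,-0.577],[0,0,-0.577],[0,0,-0.577],[0,0,-0.577],[0,0,-0.577],[0,0,-0.577]], rot=[[0,0,0],[0,0,0],[0,0,0],[0,0,0],[0,0,0],[0,0,0],[0,0,0]])

```text
time_s: 13.77
eef_pos: [0.639, 0.0334, 0.1508]
ee_rot: [0.703, 0.711, 0.0, -0.0]
ft_force: [0.0, -0.3, -0.3]
opening: 0.907
gripper_force: 0.0
```

Request:
drive_tool(delta_pos=[[0.079,-0.233,-0.455],[0.079,-0.233,-0.455],[0.079,-0.233,-0.455],[0.079,-0.233,-0.455],[0.079,-0.233,-0.455],[0.079,-0.233,-0.455]], rot=[[0,0,-0.822],[0,0,-0.822],[0,0,-0.822],[0,0,-0.822],[0,0,-0.822],[0,0,-0.822]])

```text
time_s: 14.27
eef_pos: [0.5951, 0.0395, 0.2325]
ee_rot: [0.534, 0.846, 0.0, -0.0]
ft_force: [0.3, 0.1, -0.0]
opening: 0.91
gripper_force: 0.0
```

Request:
drive_tool(delta_pos=[[0.079,-0.233,-0.455],[0.079,-0.233,-0.455],[0.079,-0.233,-0.455],[0.079,-0.233,-0.455],[0.079,-0.233,-0.455]], rot=[[0,0,-0.822],[0,0,-0.822],[0,0,-0.822],[0,0,-0.822],[0,0,-0.822]])

```text
time_s: 14.68
eef_pos: [0.5595, 0.0299, 0.3008]
ee_rot: [0.374, 0.927, -0.0, -0.0]
ft_force: [0.5, -0.3, -0.2]
opening: 0.907
gripper_force: 0.0
```

Request:
drive_tool(delta_pos=[[0.187,-0.084,0],[0.187,-0.084,0],[0.187,-0.084,0],[0.187,-0.084,0],[0.187,-0.084,0]], rot=[[0,0,-0.883],[0,0,-0.883],[0,0,-0.883],[0,0,-0.883],[0,0,-0.883]])

```text
time_s: 15.1
eef_pos: [0.5297, 0.0359, 0.3002]
ee_rot: [0.19, 0.982, 0.0, 0.0]
ft_force: [-0.1, -0.3, 0.8]
opening: 0.905
gripper_force: 0.0
```

Request:
drive_tool(delta_pos=[[0.187,-0.084,0],[0.187,-0.084,0],[0.187,-0.084,0],[0.187,-0.084,0],[0.187,-0.084,0],[0,0,0],[0,0,0],[0,0,0]], rot=[[0,0,-0.883],[0,0,-0.883],[0,0,-0.883],[0,0,-0.883],[0,0,-0.883],[0,0,0],[0,0,0],[0,0,0]])

```text
time_s: 15.77
eef_pos: [0.5005, 0.0302, 0.3002]
ee_rot: [0.001, 1.0, 0.0, 0.0]
ft_force: [-0.2, 0.2, 0.9]
opening: 0.905
gripper_force: 0.0
```

```bash
python3 cap.py v5 wide_board narrow_board; python3 ff.py wide_board .639 .032 .012 .019 v5;python3 ff.py narrow_board .448 .0842 1.568 .019 v5
python3 - <<'E'
from h import *
import pickle
s=manip.read_state(); print(s["eef_pos"],s["ee_rot"],np.round(s["qpos"],2),s["time_s"])
p=pickle.load(open("v5.pkl","rb")); im=p["image"].astype(int)
m=((im[...,0]-im[...,2]>60)&(im[...,0]>130)).astype(np.uint8)
k,l,st,ce=cv2.connectedComponentsWithStats(m)
for i in range(1,k):
    if st[i,4]>30: print("mark",st[i],np.round(at(ce[i],p["K"],p["c"]),4))
E
```

```text
wide_board [(0.78, [231.9, 248.1, 99.7, 53.5])]
narrow_board []
wide_board 1 [array([0.6452, 0.0324, 0.0177, 0.0079]), np.float64(135.702), np.float64(4996.0)]
wide_board 1 [array([0.6399, 0.0318, 0.009 ]), np.float64(287.3255), np.float64(4996.0)]
narrow_board 0 [array([0.448 , 0.0842, 1.568 , 0.019 ]), np.float64(0.0), np.int64(0)]
narrow_board 0 [array([0.448 , 0.0842, 1.568 ]), np.float64(0.0), np.int64(0)]
[0.50046434 0.03030852 0.30006629] [7.21216852e-04 9.99999730e-01 2.10299366e-05 1.36703754e-04] [-0.2   0.48  0.07  1.89 -0.04  0.77  1.46] 15.9167
mark [224 243  25  22 274] [ 0.6093 -0.0282  0.    ]
mark [315 242  25  22 278] [0.6082 0.0923 0.    ]
mark [227 281   7  22 134] [ 0.6671 -0.0344  0.    ]
mark [332 280   7  21 130] [0.6647 0.1    0.    ]
```

View pics/ov_wide_board_v5.png

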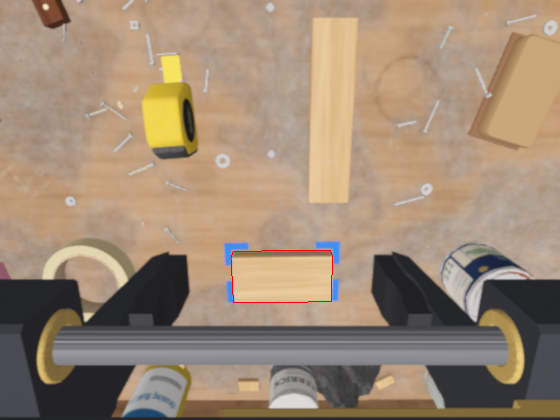

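The red outline on the wide board lies between the four marks, (231–332, 250–302), with an even margin. Next is the narrow board, at (333,110).

Run:
```python
from h import *
import pickle
p=pickle.load(open("v5.pkl","rb")); K,c=p["K"],p["c"]
g=cv2.cvtColor(p["image"],6).astype(int)
for y in (40,80,120,160,190):
    d=np.abs(np.diff(g[y-2:y+3].mean(0))); print(y,np.sort(295+np.argsort(-d[295:325])[:3]),np.sort(335+np.argsort(-d[335:370])[:3]))
d=np.abs(np.diff(g[:,318:345].mean(1)));print(np.argsort(-d[:40])[:4],190+np.argsort(-d[190:215])[:4])
for px in ((334,17),(329,203),(311,100),(355,100)): print(np.round(at(px,K,c,.019),4))
plan((.448,.0845,.10,1.568),(.448,.0845,.029,1.568,.5))
```

```text
40 [311 312 313] [354 355 356]
80 [310 311 312] [342 353 354]
120 [308 309 310] [350 351 352]
160 [307 308 309] [348 349 350]
190 [307 308 309] [347 348 349]
[17 16 18 15] [202 201 203 211]
[0.3527 0.0839 0.019 ]
[0.5435 0.0858 0.019 ]
[0.4312 0.063  0.019 ]
[0.4313 0.109  0.019 ]
-> n 10 D [0.175, 0.18, 0.667] W [0.0, 0.0, 0.002] end [0.4481 0.0844 0.1   ]
-> n 5 D [0.001, 0.0, 0.473] W [0.0, 0.001, -0.001] end [0.448  0.0844 0.029 ]
```

Request:
drive_tool(delta_pos=[[0.22,0.225,0.834],[0.22,0.225,0.834],[0.22,0.225,0.834],[0.22,0.225,0.834],[0.22,0.225,0.834],[0.22,0.225,0.834],[0.22,0.225,0.834],[0.22,0.225,0.834]], rot=[[0,0,0],[0,0,0],[0,0,0],[0,0,0],[0,0,0],[0,0,0],[0,0,0],[0,0,0]])

```text
time_s: 16.58
eef_pos: [0.4477, 0.0847, 0.0988]
ee_rot: [0.001, 1.0, 0.0, 0.001]
ft_force: [0.8, 0.8, -0.3]
opening: 0.906
gripper_force: 0.0
```

Request:
drive_tool(delta_pos=[[0,0,0.473],[0,0,0.473],[0,0,0.473],[0,0,0.473],[0,0,0.473],[0,0,0],[0,0,0]], rot=[[0,0,0],[0,0,0],[0,0,0],[0,0,0],[0,0,0],[0,0,0],[0,0,0]])

```text
time_s: 17.17
eef_pos: [0.4549, 0.0857, 0.0342]
ee_rot: [0.0, 1.0, -0.001, -0.007]
ft_force: [-0.0, 0.4, -0.9]
opening: 0.906
gripper_force: 0.0
```

Request:
drive_tool(delta_pos=[[0,0,0],[0,0,0],[0,0,0],[0,0,0],[0,0,0],[0,0,0],[0,0,0]], rot=[[0,0,0],[0,0,0],[0,0,0],[0,0,0],[0,0,0],[0,0,0],[0,0,0]], grip=35, squeeze=25)

```text
time_s: 17.75
eef_pos: [0.4547, 0.0855, 0.0349]
ee_rot: [0.0, 1.0, -0.001, -0.007]
ft_force: [-0.4, 0.0, 3.9]
opening: 0.508
gripper_force: 25.0
```

Run:
```python
from h import *
s=manip.read_state(); e=s["eef_pos"]; print(e,s["opening"]*88.1,s["gripper_force"])
plan((e[0],e[1],.12,1.568),(.6393,.0323,.10,1.583),(.6393,.0323,.06,1.583,.4))
```

```text
[0.45472574 0.08550427 0.03485151] 44.76590680661349 25.0020432472229
-> n 4 D [0.006, -0.001, -0.71] W [-0.007, -0.037, 0.006] end [0.4547 0.0855 0.1201]
-> n 9 D [-0.683, -0.2, 0.074] W [-0.0, -0.0, -0.019] end [0.6393 0.0322 0.1001]
-> n 4 D [0.0, 0.001, 0.334] W [-0.0, -0.0, -0.0] end [0.6393 0.0323 0.06  ]
```

Request:
drive_tool(delta_pos=[[0,0,-0.6],[0,0,-0.6],[0,0,-0.6],[0,0,-0.6],[0,0,-0.6]], rot=[[0,0,0],[0,0,0],[0,0,0],[0,0,0],[0,0,0]])

```text
time_s: 18.17
eef_pos: [0.4555, 0.0857, 0.1253]
ee_rot: [0.0, 1.0, -0.001, -0.007]
ft_force: [-0.1, 0.8, -1.1]
opening: 0.505
gripper_force: 25.0
```

Request:
drive_tool(delta_pos=[[-0.683,-0.2,0.03],[-0.683,-0.2,0.03],[-0.683,-0.2,0.03],[-0.683,-0.2,0.03],[-0.683,-0.2,0.03],[-0.683,-0.2,0.03],[-0.683,-0.2,0.03],[-0.683,-0.2,0.03]], rot=[[0,0,-0.02],[0,0,-0.02],[0,0,-0.02],[0,0,-0.02],[0,0,-0.02],[0,0,-0.02],[0,0,-0.02],[0,0,-0.02]])

```text
time_s: 18.83
eef_pos: [0.6203, 0.0383, 0.1149]
ee_rot: [-0.007, 1.0, -0.001, -0.007]
ft_force: [-0.1, 0.2, -2.2]
opening: 0.507
gripper_force: 25.0
```

Request:
drive_tool(delta_pos=[[0,0,0],[0,0,0],[0,0,0]], rot=[[0,0,0],[0,0,0],[0,0,0]])

```text
time_s: 19.08
eef_pos: [0.6185, 0.039, 0.1147]
ee_rot: [-0.007, 1.0, -0.001, -0.008]
ft_force: [0.2, -0.5, -1.0]
opening: 0.51
gripper_force: 25.0
```

Run:
```python
from h import *
s=manip.read_state(); e=s["eef_pos"]; print(e,s["ee_rot"],s["opening"]*88.1)
plan((.6393+.0066,.0327,.085,1.583,.5))
```

```text
[0.61847504 0.03895953 0.11472215] [-0.00677921  0.99994472 -0.00105999 -0.00796693] 44.89759957038118
-> n 3 D [-0.307, -0.073, 0.327] W [-0.008, -0.061, 0.005] end [0.6459 0.0327 0.085 ]
```

Request:
drive_tool(delta_pos=[[-0.302,-0.073,0.33],[-0.302,-0.073,0.33],[-0.302,-0.073,0.33],[0,0,0.5],[0,0,0],[0,0,0],[0,0,0]], rot=[[0,0,0],[0,0,0],[0,0,0],[0,0,0],[0,0,0],[0,0,0],[0,0,0]])

```text
time_s: 19.67
eef_pos: [0.6459, 0.0329, 0.0707]
ee_rot: [-0.007, 1.0, -0.001, -0.007]
ft_force: [-0.2, -0.5, -1.2]
opening: 0.503
gripper_force: 25.0
```

```bash
python3 cap.py v6 narrow_board wide_board
python3 - <<'E'
from h import *
s=manip.read_state(); print(s["eef_pos"],s["ee_rot"])
E
```

```text
narrow_board [(0.58, [216.9, 12.3, 127.1, 396.2])]
wide_board [(0.69, [153.8, 165.6, 250.8, 124.4])]
[0.64676312 0.03261637 0.07118681] [-0.00681488  0.99995718 -0.00108055 -0.00616618]
```

View pics/v6.png

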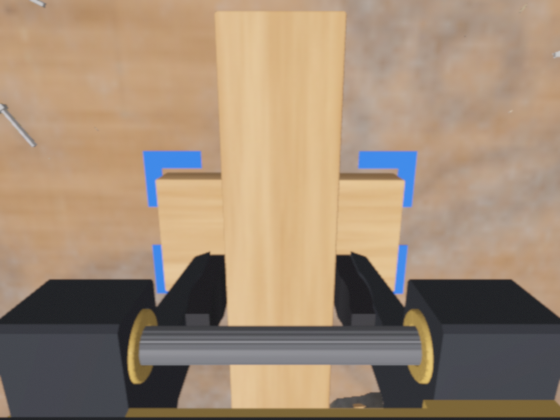

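v6 shows the narrow board (columns 217–344, near end at row 12) over the wide board (columns 157–404, near edge at row ~177). Laterally it is centred, so I'll check the lengthwise position.

Run:
```python
from h import *
import pickle
p=pickle.load(open("v6.pkl","rb")); K,c=p["K"],p["c"]
g=cv2.cvtColor(p["image"],6).astype(int)
def e(v,a,b): d=np.abs(np.diff(v)); i=np.argsort(-d[a:b])[:5]+a; return [(int(k),int(d[k])) for k in i]
print(e(g[:,260:310].mean(1),3,30), e(g[:,170:210].mean(1),160,200), e(g[:,350:390].mean(1),160,200))
for y in (60,120): print(e(g[y-2:y+3].mean(0),200,240),e(g[y-2:y+3].mean(0),320,360))
for y in (215,235): print(e(g[y-2:y+3].mean(0),150,170),e(g[y-2:y+3].mean(0),395,412))
zt=.0712-.0349+.019
print(at((280,12.5),K,c,zt))
for r in (173,174,179,180): print(r,at((190,r),K,c,.0),at((190,r),K,c,.019),at((370,r),K,c,.019))
```

```text
[(11, 8), (10, 7), (12, 2), (9, 1), (8, 0)] [(179, 26), (178, 25), (172, 22), (171, 20), (167, 12)] [(179, 33), (172, 26), (178, 21), (180, 18), (173, 16)]
[(216, 10), (215, 9), (217, 4), (214, 2), (218, 1)] [(343, 10), (342, 9), (341, 3), (345, 2), (344, 2)]
[(218, 10), (219, 10), (220, 3), (217, 2), (223, 2)] [(340, 10), (339, 7), (342, 6), (338, 3), (337, 2)]
[(158, 11), (157, 10), (159, 3), (156, 3), (160, 1)] [(401, 12), (400, 12), (399, 4), (402, 3), (409, 1)]
[(159, 11), (160, 9), (158, 3), (161, 3), (155, 0)] [(399, 16), (398, 13), (400, 6), (397, 4), (402, 1)]
[0.54440937 0.03138922 0.0553    ]
173 [ 0.61061543 -0.01552336  0.        ] [ 0.60694037 -0.01086752  0.019     ] [0.6057311  0.07522806 0.019     ]
174 [ 0.6111541  -0.01555184  0.        ] [ 0.60742623 -0.0108932   0.019     ] [0.60621572 0.07526708 0.019     ]
179 [ 0.61385962 -0.01569484  0.        ] [ 0.60986653 -0.01102219  0.019     ] [0.60864983 0.07546308 0.019     ]
180 [ 0.61440318 -0.01572357  0.        ] [ 0.61035681 -0.0110481   0.019     ] [0.60913885 0.07550246 0.019     ]
```

Request:
drive_tool(delta_pos=[[0,0,0.25],[0,0,0.25],[0,0,0.05],[0,0,0],[0,0,0],[0,0,0]], rot=[[0,0,0],[0,0,0],[0,0,0],[0,0,0],[0,0,0],[0,0,0]])

```text
time_s: 20.32
eef_pos: [0.6464, 0.0324, 0.0539]
ee_rot: [-0.007, 1.0, -0.001, -0.007]
ft_force: [-0.3, 0.8, 3.4]
opening: 0.507
gripper_force: 25.0
```

Request:
drive_tool(delta_pos=[[0,0,0.02],[0,0,0],[0,0,0]], rot=[[0,0,0],[0,0,0],[0,0,0]])

```text
time_s: 20.57
eef_pos: [0.6464, 0.0324, 0.0538]
ee_rot: [-0.007, 1.0, -0.001, -0.007]
ft_force: [-2.6, 0.4, 7.8]
opening: 0.508
gripper_force: 25.0
```

Request:
drive_tool(delta_pos=[[0,0,0],[0,0,0],[0,0,0],[0,0,0],[0,0,0]], rot=[[0,0,0],[0,0,0],[0,0,0],[0,0,0],[0,0,0]], grip=75)

```text
time_s: 20.98
eef_pos: [0.6462, 0.0323, 0.0528]
ee_rot: [-0.007, 1.0, -0.001, -0.007]
ft_force: [-0.6, 0.6, 0.1]
opening: 0.844
gripper_force: 0.0
```

Request:
drive_tool(delta_pos=[[0,0,-0.4],[0,0,-0.6],[0,0,-0.7],[0,0,-0.7],[0,0,-0.7],[0,0,-0.7],[0,0,-0.7]], rot=[[0,0,0],[0,0,0],[0,0,0],[0,0,0],[0,0,0],[0,0,0],[0,0,0]])

```text
time_s: 21.57
eef_pos: [0.6481, 0.0326, 0.1901]
ee_rot: [-0.007, 1.0, -0.001, -0.006]
ft_force: [1.1, 0.7, -0.2]
opening: 0.849
gripper_force: 0.0
```

Run:
```python
from h import *
plan((.49,-.02,.3,1.6),(.49,-.12,.24,1.6))
```

```text
-> n 9 D [0.592, -0.183, -0.403] W [-0.003, -0.016, -0.02] end [ 0.4901 -0.0199  0.3001]
-> n 6 D [0.017, -0.556, 0.334] W [0.0, -0.0, -0.0] end [ 0.4899 -0.12    0.24  ]
```

Request:
drive_tool(delta_pos=[[0.666,-0.206,-0.453],[0.666,-0.206,-0.453],[0.666,-0.206,-0.453],[0.666,-0.206,-0.453],[0.666,-0.206,-0.453],[0.666,-0.206,-0.453],[0.666,-0.206,-0.453],[0.666,-0.206,-0.453]], rot=[[0,-0.018,-0.022],[0,-0.018,-0.022],[0,-0.018,-0.022],[0,-0.018,-0.022],[0,-0.018,-0.022],[0,-0.018,-0.022],[0,-0.018,-0.022],[0,-0.018,-0.022]])

```text
time_s: 22.23
eef_pos: [0.4891, -0.0201, 0.2996]
ee_rot: [-0.014, 1.0, -0.001, 0.0]
ft_force: [0.4, -0.3, 0.1]
opening: 0.85
gripper_force: 0.0
```

Request:
drive_tool(delta_pos=[[0,0,0],[0,0,0],[0,0,0]], rot=[[0,0,0],[0,0,0],[0,0,0]])

```text
time_s: 22.48
eef_pos: [0.491, -0.0194, 0.2986]
ee_rot: [-0.015, 1.0, -0.001, 0.0]
ft_force: [0.2, -0.0, -0.6]
opening: 0.851
gripper_force: 0.0
```

```bash
python3 cap.py v7 measure_case narrow_board wide_board; python3 ff.py narrow_board .639 .032 1.583 .038 v7
```

```text
measure_case [(0.87, [0.0, 262.9, 45.2, 17.3]), (0.7, [199.4, 60.5, 46.7, 105.6])]
narrow_board [(0.73, [300.8, 215.9, 42.9, 109.4])]
wide_board [(0.62, [268.2, 254.1, 100.1, 58.7])]
narrow_board 1 [array([ 0.6855,  0.0502,  1.5061, -0.1024]), np.float64(1076.1686), np.float64(4496.0)]
narrow_board 1 [array([0.6405, 0.0321, 1.5926]), np.float64(1783.1451), np.float64(4496.0)]
```

Request:
drive_tool(delta_pos=[[0.017,-0.556,0.334],[0.017,-0.556,0.334],[0.017,-0.556,0.334],[0.017,-0.556,0.334],[0.017,-0.556,0.334],[0.017,-0.556,0.334],[0,0,0],[0,0,0]], rot=[[0,0,0],[0,0,0],[0,0,0],[0,0,0],[0,0,0],[0,0,0],[0,0,0],[0,0,0]])

```text
time_s: 23.35
eef_pos: [0.4898, -0.1203, 0.2376]
ee_rot: [-0.013, 1.0, -0.001, -0.001]
ft_force: [0.7, 0.6, -0.1]
opening: 0.854
gripper_force: 0.0
```

```bash
python3 cap.py v8 measure_case tape_roll; python3 ff.py measure_case .45 -.082 -1.48 .065 v7 v8
python3 - <<'E'
from h import *
import pickle
a,b=pickle.load(open("v7.pkl","rb"))["image"],cv2.imread("pics/ov_measure_case_v8.png")
cv2.imwrite("pics/v78.png",np.hstack([a[:330,60:460],b[:330,160:560]]))
print(manip.read_state()["eef_pos"])
E
```

```text
measure_case [(0.65, [91.3, 294.7, 14.2, 24.5]), (0.6, [306.0, 61.8, 45.6, 123.9])]
tape_roll [(0.94, [193.4, 265.2, 56.2, 64.2]), (0.36, [359.4, 287.1, 111.2, 41.0])]
measure_case 2 [array([ 0.4496, -0.0815, -1.5007,  0.051 ]), np.float64(754.1725), np.float64(8618.0)]
measure_case 2 [array([ 0.4483, -0.0818, -1.4923]), np.float64(1233.102), np.float64(8618.0)]
[ 0.49057637 -0.11856497  0.23863232]
```

View pics/v78.png

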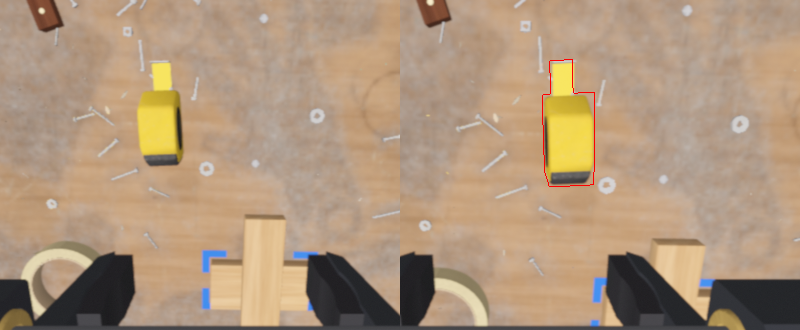

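The left half of v78 shows the plus built over the marks. The red outline on the right fits the measure, with its tongue toward the robot. Next I'll grasp the measure.

Run:
```python
from h import *
plan((.457,-.0811,.115,1.647),(.457,-.0811,.045,1.647,.5))
```

```text
-> n 6 D [0.176, 0.218, 0.687] W [-0.003, -0.0, -0.087] end [ 0.457  -0.081   0.1149]
-> n 5 D [-0.0, -0.0, 0.466] W [0.0, -0.0, 0.0] end [ 0.457 -0.081  0.045]
```

Request:
drive_tool(delta_pos=[[0.176,0.218,0.687],[0.176,0.218,0.687],[0.176,0.218,0.687],[0.176,0.218,0.687],[0.176,0.218,0.687],[0.176,0.218,0.687],[0,0,0]], rot=[[0,0,-0.087],[0,0,-0.087],[0,0,-0.087],[0,0,-0.087],[0,0,-0.087],[0,0,-0.087],[0,0,0]])

```text
time_s: 24.08
eef_pos: [0.4542, -0.0797, 0.1124]
ee_rot: [-0.039, 0.999, 0.0, -0.003]
ft_force: [-0.4, 1.1, 0.0]
opening: 0.851
gripper_force: 0.0
```

Request:
drive_tool(delta_pos=[[0,0,0.466],[0,0,0.466],[0,0,0.466],[0,0,0.466],[0,0,0.466],[0,0,0],[0,0,0]], rot=[[0,0,0],[0,0,0],[0,0,0],[0,0,0],[0,0,0],[0,0,0],[0,0,0]])

```text
time_s: 24.67
eef_pos: [0.4572, -0.0825, 0.0453]
ee_rot: [-0.037, 0.999, -0.001, 0.0]
ft_force: [0.2, 0.2, 0.5]
opening: 0.851
gripper_force: 0.0
```

Request:
drive_tool(delta_pos=[[0,0,0],[0,0,0],[0,0,0],[0,0,0],[0,0,0],[0,0,0],[0,0,0]], rot=[[0,0,0],[0,0,0],[0,0,0],[0,0,0],[0,0,0],[0,0,0],[0,0,0]], grip=25, squeeze=30)

```text
time_s: 25.25
eef_pos: [0.4563, -0.0823, 0.0449]
ee_rot: [-0.037, 0.999, -0.001, -0.0]
ft_force: [0.1, 2.8, 3.4]
opening: 0.407
gripper_force: 30.0
```

Run:
```python
from h import *
s=manip.read_state(); e=s["eef_pos"]; print(e,s["ee_rot"],s["opening"]*88.1,s["gripper_force"])
off=np.array([e[0]-.449,0])  # along case length
plan((e[0],e[1],.14,None),(.6405+off[0],-.09,.14,1.583),start=(e[0],e[1],e[2],1.647))
```

```text
[ 0.45627894 -0.08234836  0.04489714] [-3.73523335e-02  9.99301722e-01 -8.27410761e-04 -4.33314549e-04] 35.83594087926768 29.9887346313335
-> n 5 D [-0.0, 0.0, -0.634] W [0.0, 0.0, 0.0] end [ 0.4563 -0.0823  0.14  ]
-> n 9 D [-0.707, -0.062, -0.0] W [0.0, 0.0, 0.081] end [ 0.6477 -0.0899  0.14  ]
```

Request:
drive_tool(delta_pos=[[0,0,-0.634],[0,0,-0.634],[0,0,-0.634],[0,0,-0.634],[0,0,-0.634]], rot=[[0,0,0],[0,0,0],[0,0,0],[0,0,0],[0,0,0]])

```text
time_s: 25.67
eef_pos: [0.4559, -0.0826, 0.1404]
ee_rot: [-0.037, 0.999, -0.001, -0.001]
ft_force: [1.0, -0.2, -3.2]
opening: 0.406
gripper_force: 30.0
```

Request:
drive_tool(delta_pos=[[-0.795,-0.07,0],[-0.795,-0.07,0],[-0.795,-0.07,0],[-0.795,-0.07,0],[-0.795,-0.07,0],[-0.795,-0.07,0],[-0.795,-0.07,0],[-0.795,-0.07,0]], rot=[[0,0,0.091],[0,0,0.091],[0,0,0.091],[0,0,0.091],[0,0,0.091],[0,0,0.091],[0,0,0.091],[0,0,0.091]])

```text
time_s: 26.33
eef_pos: [0.6479, -0.0905, 0.139]
ee_rot: [-0.005, 1.0, -0.001, -0.001]
ft_force: [0.7, -0.8, -3.7]
opening: 0.409
gripper_force: 30.0
```

Request:
drive_tool(delta_pos=[[0,0,0.5],[0,0,0.5],[0,0,0.5],[0,0,0.5],[0,0,0],[0,0,0],[0,0,0]], rot=[[0,0,0],[0,0,0],[0,0,0],[0,0,0],[0,0,0],[0,0,0],[0,0,0]])

```text
time_s: 26.92
eef_pos: [0.6478, -0.0907, 0.08]
ee_rot: [-0.005, 1.0, -0.001, -0.0]
ft_force: [0.4, -0.3, -2.2]
opening: 0.409
gripper_force: 30.0
```

```bash
python3 cap.py v9 measure_case narrow_board tape_roll
python3 - <<'E'
from h import *
s=manip.read_state(); print(s["eef_pos"],s["ee_rot"])
plan((.6477,-.09,s["eef_pos"][2],1.583))
E
```

```text
measure_case [(0.92, [223.1, 103.0, 113.6, 280.6])]
narrow_board [(0.59, [468.6, 24.6, 88.7, 384.0])]
tape_roll []
[ 0.64829061 -0.09069916  0.08068396] [-5.34793815e-03  9.99984882e-01 -1.20148134e-03  4.38723515e-04]
-> n 1 D [0.019, 0.024, -0.0] W [-0.028, 0.01, -0.017] end [ 0.6477 -0.09    0.0807]
```

View pics/v9.png

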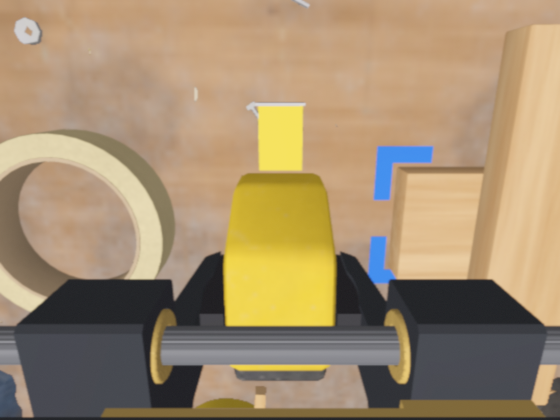

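v9 shows the measure held at columns 225–335, with the roll's right edge at column ~174 and the wide board's left end at columns ~389–398. I'll check the lateral and lengthwise position.

Run:
```python
from h import *
import pickle
p=pickle.load(open("v9.pkl","rb")); K,c=p["K"],p["c"]
for nm,px,z in [("roll edge",(174.5,228),0),("roll edge",(174.5,228),.025),("wide bot",(390,230),0),("wide top",(394,230),.019),
 ("wide near corner",(400,167),.0),("wide near top",(440,173),.019),("narrow near L",(507,30),.038),("narrow near end",(540,27),.038)]: print(nm,np.round(at(px,K,c,z),4))
b=p["image"].astype(int); m=((b[...,0]-b[...,2]>60)&(b[...,0]>130))
print("mark rows@425",np.where(m[130:180,425])[0]+130,"cols@185",np.where(m[185,360:400])[0]+360,"cols@250",np.where(m[250,360:400])[0]+360)
for px in ((391.5,162),): print(at(px,K,c))
# measure: top z .036+.065
for px,z in (((280,104),.036+.012),((280,171),.040),((280,378),.07)): print(np.round(at(px,K,c,z),4))
g=p["image"][...,0].astype(int)
for r in (130,150,220,240): d=np.abs(np.diff(g[r-2:r+3].mean(0))); print(r,sorted(np.argsort(-d[215:345])[:6]+215))
```

```text
roll edge [ 0.6477 -0.1521  0.    ]
roll edge [ 0.6385 -0.1446  0.025 ]
wide bot [ 0.6476 -0.0271  0.    ]
wide top [ 0.6406 -0.031   0.019 ]
wide near corner [ 0.6106 -0.0251  0.    ]
wide near top [ 0.6099 -0.011   0.019 ]
narrow near L [ 5.471e-01 -2.000e-04  3.800e-02]
narrow near end [0.5459 0.0129 0.038 ]
mark rows@425 [146 147 148 149 150 151 152 153 154 155 156 157 158 159 160 161 162] cols@185 [375 376 377 378 379 380 381 382 383 384 385 386 387 388 389 390] cols@250 [370 371 372 373 374 375 376 377 378 379 380 381 382 383 384 385]
[ 0.60782639 -0.03008272  0.        ]
[ 0.5767 -0.0916  0.048 ]
[ 0.6056 -0.0913  0.04  ]
[ 0.6904 -0.0904  0.07  ]
130 [np.int64(257), np.int64(258), np.int64(259), np.int64(301), np.int64(302), np.int64(303)]
150 [np.int64(257), np.int64(258), np.int64(259), np.int64(300), np.int64(301), np.int64(302)]
220 [np.int64(228), np.int64(229), np.int64(230), np.int64(329), np.int64(330), np.int64(331)]
240 [np.int64(225), np.int64(226), np.int64(227), np.int64(332), np.int64(333), np.int64(334)]
```

Request:
drive_tool(delta_pos=[[0.027,0.027,0.25],[0,0,0.3],[0,0,0.3],[0,0,0.25],[0,0,0.04],[0,0,0],[0,0,0]], rot=[[0,0,0],[0,0,0],[0,0,0],[0,0,0],[0,0,0],[0,0,0],[0,0,0]])

```text
time_s: 27.7
eef_pos: [0.6463, -0.0897, 0.0447]
ee_rot: [-0.005, 1.0, -0.001, -0.001]
ft_force: [0.4, 0.4, -2.2]
opening: 0.405
gripper_force: 30.0
```

Request:
drive_tool(delta_pos=[[0,0,0.02],[0,0,0],[0,0,0]], rot=[[0,0,0],[0,0,0],[0,0,0]])

```text
time_s: 27.95
eef_pos: [0.6465, -0.0898, 0.0447]
ee_rot: [-0.005, 1.0, -0.001, -0.001]
ft_force: [-2.1, 0.4, 0.1]
opening: 0.406
gripper_force: 30.0
```

Request:
drive_tool(delta_pos=[[0,0,0.01],[0,0,0],[0,0,0],[0,0,0],[0,0,0],[0,0,0]], rot=[[0,0,0],[0,0,0],[0,0,0],[0,0,0],[0,0,0],[0,0,0]], grip=54)

```text
time_s: 28.45
eef_pos: [0.647, -0.0899, 0.0446]
ee_rot: [-0.005, 1.0, -0.001, -0.0]
ft_force: [0.0, 1.3, 0.4]
opening: 0.609
gripper_force: 0.0
```

Request:
drive_tool(delta_pos=[[0,0,-0.3],[0,0,-0.5],[0,0,-0.7],[0,0,-0.8],[0,0,-0.8],[0,0,-0.8],[0,0,-0.8],[0,0,-0.8]], rot=[[0,0,0],[0,0,0],[0,0,0],[0,0,0],[0,0,0],[0,0,0],[0,0,0],[0,0,0]])

```text
time_s: 29.12
eef_pos: [0.6471, -0.0896, 0.2126]
ee_rot: [-0.005, 1.0, -0.001, 0.0]
ft_force: [0.1, -0.5, -0.2]
opening: 0.616
gripper_force: 0.0
```

Run:
```python
from h import *
plan((.49,.0,.33,1.5),(.46,.25,.3,1.276))
```

```text
-> n 10 D [0.531, 0.285, -0.392] W [-0.003, 0.001, 0.093] end [4.9e-01 1.0e-04 3.3e-01]
-> n 12 D [0.202, 0.671, 0.083] W [0.0, 0.0, 0.214] end [0.4601 0.2501 0.3002]
```

Request:
drive_tool(delta_pos=[[0.664,0.356,-0.49],[0.664,0.356,-0.49],[0.664,0.356,-0.49],[0.664,0.356,-0.49],[0.664,0.356,-0.49],[0.664,0.356,-0.49],[0.664,0.356,-0.49],[0.664,0.356,-0.49]], rot=[[0,0,0.116],[0,0,0.116],[0,0,0.116],[0,0,0.116],[0,0,0.116],[0,0,0.116],[0,0,0.116],[0,0,0.116]], grip=78)

```text
time_s: 29.78
eef_pos: [0.4887, 0.0005, 0.3292]
ee_rot: [0.036, 0.999, -0.001, 0.001]
ft_force: [0.5, 0.4, 0.4]
opening: 0.883
gripper_force: 0.0
```

Request:
drive_tool(delta_pos=[[0,0,0],[0,0,0],[0,0,0]], rot=[[0,0,0],[0,0,0],[0,0,0]])

```text
time_s: 30.03
eef_pos: [0.4904, -0.0003, 0.3279]
ee_rot: [0.035, 0.999, -0.001, 0.001]
ft_force: [0.4, -0.6, -0.7]
opening: 0.883
gripper_force: 0.0
```

```bash
python3 cap.py v10 measure_case narrow_board
```

```text
measure_case [(0.91, [196.0, 226.4, 40.7, 94.3]), (0.63, [34.8, 271.2, 20.5, 7.7])]
narrow_board [(0.8, [294.8, 204.7, 39.4, 124.0])]
```

Request:
drive_tool(delta_pos=[[0.202,0.671,0.083],[0.202,0.671,0.083],[0.202,0.671,0.083],[0.202,0.671,0.083],[0.202,0.671,0.083],[0.202,0.671,0.083],[0.202,0.671,0.083],[0.202,0.671,0.083]], rot=[[0,0,0.214],[0,0,0.214],[0,0,0.214],[0,0,0.214],[0,0,0.214],[0,0,0.214],[0,0,0.214],[0,0,0.214]])

```text
time_s: 30.85
eef_pos: [0.4638, 0.1666, 0.3061]
ee_rot: [0.11, 0.994, -0.002, -0.001]
ft_force: [0.4, 0.4, -1.0]
opening: 0.886
gripper_force: 0.0
```

Request:
drive_tool(delta_pos=[[0.202,0.671,0.083],[0.202,0.671,0.083],[0.202,0.671,0.083],[0.202,0.671,0.083],[0,0,0],[0,0,0],[0,0,0]], rot=[[0,0,0.214],[0,0,0.214],[0,0,0.214],[0,0,0.214],[0,0,0],[0,0,0],[0,0,0]])

```text
time_s: 31.43
eef_pos: [0.4603, 0.2487, 0.2963]
ee_rot: [0.147, 0.989, -0.002, -0.0]
ft_force: [-0.3, -0.6, 0.5]
opening: 0.883
gripper_force: 0.0
```

```bash
python3 cap.py v11 sanding_block paint_tin; python3 ff.py sanding_block .425 .2835 1.275 .03 v11
```

```text
sanding_block [(0.7, [274.1, 68.5, 56.7, 107.3])]
paint_tin [(0.77, [304.1, 267.2, 78.5, 61.0])]
sanding_block 1 [array([0.4253, 0.2841, 1.2796, 0.0181]), np.float64(131.4706), np.float64(5762.0)]
sanding_block 1 [array([0.4251, 0.2836, 1.2773]), np.float64(352.0784), np.float64(5762.0)]
```

Request:
drive_tool(delta_pos=[[0.1,0.5,0.5],[0.1,0.5,0.5],[0.1,0.5,0.5],[0,0,0],[0,0,0],[0,0,0]], rot=[[0,0,0],[0,0,0],[0,0,0],[0,0,0],[0,0,0],[0,0,0]])

```text
time_s: 32.08
eef_pos: [0.4649, 0.294, 0.2523]
ee_rot: [0.147, 0.989, -0.001, 0.0]
ft_force: [-0.2, 0.2, -0.1]
opening: 0.883
gripper_force: 0.0
```

```bash
python3 cap.py v12 sanding_block paint_tin; python3 ff.py sanding_block .425 .2835 1.275 .03 v11 v12
python3 - <<'E'
from h import *
import pickle
a,b=pickle.load(open("v10.pkl","rb"))["image"],cv2.imread("pics/ov_sanding_block_v12.png")
cv2.imwrite("pics/v1012.png",np.hstack([a[:330,60:460],b[:330,80:480]]))
E
```

```text
sanding_block [(0.57, [226.0, 74.7, 65.5, 120.3])]
paint_tin [(0.8, [268.6, 289.0, 75.1, 104.4])]
sanding_block 2 [array([0.4252, 0.2835, 1.2806, 0.0192]), np.float64(345.0471), np.float64(12967.0)]
sanding_block 2 [array([0.425 , 0.2839, 1.2765]), np.float64(708.4275), np.float64(12967.0)]
```

View pics/v1012.png

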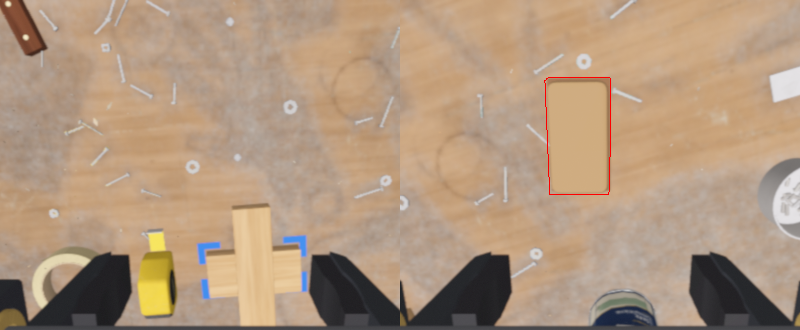

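The left half of v1012 shows the measure standing between the roll and the joint, about (157,285). On the right, the outline lies on the block, (546–610, 78–194). Next I'll grasp the block by its top 12 mm so the gripper body clears the 77 mm tin.

Run:
```python
from h import *
plan((.425,.2837,.11,1.278),(.425,.2837,.043,1.278,.5))
```

```text
-> n 7 D [0.168, -0.103, 0.679] W [-0.003, 0.002, -0.006] end [0.4249 0.2838 0.11  ]
-> n 5 D [-0.001, -0.0, 0.447] W [0.0, -0.0, 0.001] end [0.4251 0.2837 0.043 ]
```

Request:
drive_tool(delta_pos=[[0.168,-0.103,0.679],[0.168,-0.103,0.679],[0.168,-0.103,0.679],[0.168,-0.103,0.679],[0.168,-0.103,0.679],[0.168,-0.103,0.679],[0.168,-0.103,0.679]], rot=[[-0.003,0.002,-0.006],[-0.003,0.002,-0.006],[-0.003,0.002,-0.006],[-0.003,0.002,-0.006],[-0.003,0.002,-0.006],[-0.003,0.002,-0.006],[-0.003,0.002,-0.006]])

```text
time_s: 32.82
eef_pos: [0.4246, 0.2844, 0.109]
ee_rot: [0.145, 0.989, 0.0, 0.0]
ft_force: [-0.1, -0.2, 0.9]
opening: 0.882
gripper_force: 0.0
```

Request:
drive_tool(delta_pos=[[0,0,0.447],[0,0,0.447],[0,0,0.447],[0,0,0.447],[0,0,0.447],[0,0,0],[0,0,0]], rot=[[0,0,0],[0,0,0],[0,0,0],[0,0,0],[0,0,0],[0,0,0],[0,0,0]])

```text
time_s: 33.4
eef_pos: [0.4244, 0.2844, 0.0422]
ee_rot: [0.145, 0.989, -0.0, -0.001]
ft_force: [0.5, -0.3, 0.9]
opening: 0.883
gripper_force: 0.0
```

Request:
drive_tool(delta_pos=[[0,0,0],[0,0,0],[0,0,0],[0,0,0],[0,0,0],[0,0,0],[0,0,0]], rot=[[0,0,0],[0,0,0],[0,0,0],[0,0,0],[0,0,0],[0,0,0],[0,0,0]], grip=45, squeeze=25)

```text
time_s: 33.98
eef_pos: [0.4244, 0.285, 0.0427]
ee_rot: [0.145, 0.989, 0.0, -0.0]
ft_force: [-0.5, -0.3, 5.6]
opening: 0.633
gripper_force: 25.0
```

Run:
```python
from h import *
s=manip.read_state(); e=s["eef_pos"]; print(e,s["ee_rot"],s["opening"]*88.1,s["gripper_force"])
plan((e[0],e[1],.16,None),(.6375,.16,.16,1.583),start=(e[0],e[1],e[2],1.278))
```

```text
[0.42437518 0.28502239 0.04271572] [ 1.44830620e-01  9.89456396e-01  2.35569591e-04 -2.76259095e-04] 55.736720669041894 25.000572502613068
-> n 6 D [-0.0, 0.0, -0.652] W [0.0, 0.0, 0.0] end [0.4244 0.285  0.1601]
-> n 11 D [-0.699, -0.276, 0.0] W [0.0, 0.0, -0.318] end [0.6375 0.1601 0.1601]
```

Request:
drive_tool(delta_pos=[[0,0,-0.652],[0,0,-0.652],[0,0,-0.652],[0,0,-0.652],[0,0,-0.652],[0,0,-0.652]], rot=[[0,0,0],[0,0,0],[0,0,0],[0,0,0],[0,0,0],[0,0,0]])

```text
time_s: 34.48
eef_pos: [0.4238, 0.2847, 0.1603]
ee_rot: [0.145, 0.989, -0.0, -0.001]
ft_force: [0.5, -0.0, -0.5]
opening: 0.634
gripper_force: 25.0
```

Request:
drive_tool(delta_pos=[[-0.699,-0.276,0],[-0.699,-0.276,0],[-0.699,-0.276,0],[-0.699,-0.276,0],[-0.699,-0.276,0],[-0.699,-0.276,0]], rot=[[0,0,-0.318],[0,0,-0.318],[0,0,-0.318],[0,0,-0.318],[0,0,-0.318],[0,0,-0.318]])

```text
time_s: 34.98
eef_pos: [0.5363, 0.2078, 0.1592]
ee_rot: [0.061, 0.998, -0.0, -0.001]
ft_force: [-0.5, 0.3, -1.6]
opening: 0.634
gripper_force: 25.0
```

Request:
drive_tool(delta_pos=[[-0.699,-0.276,0],[-0.699,-0.276,0],[-0.699,-0.276,0],[-0.699,-0.276,0],[-0.699,-0.276,0],[0,0,0],[0,0,0]], rot=[[0,0,-0.318],[0,0,-0.318],[0,0,-0.318],[0,0,-0.318],[0,0,-0.318],[0,0,0],[0,0,0]])

```text
time_s: 35.57
eef_pos: [0.6379, 0.1592, 0.1586]
ee_rot: [-0.006, 1.0, -0.0, -0.001]
ft_force: [0.4, 1.2, -0.9]
opening: 0.629
gripper_force: 25.0
```

Request:
drive_tool(delta_pos=[[0,0,0.5],[0,0,0.5],[0,0,0.5],[0,0,0.5],[0,0,0.5],[0,0,0],[0,0,0],[0,0,0]], rot=[[0,0,0],[0,0,0],[0,0,0],[0,0,0],[0,0,0],[0,0,0],[0,0,0],[0,0,0]])

```text
time_s: 36.23
eef_pos: [0.6372, 0.1611, 0.0848]
ee_rot: [-0.008, 1.0, 0.0, -0.001]
ft_force: [-0.1, 0.2, -1.0]
opening: 0.631
gripper_force: 25.0
```

```bash
python3 cap.py v13 sanding_block narrow_board paint_tin
python3 - <<'E'
from h import *
s=manip.read_state(); print(s["eef_pos"],s["ee_rot"])
plan((.6375,.16,s["eef_pos"][2],1.583))
E
```

```text
sanding_block [(0.78, [207.7, 143.2, 147.8, 245.6])]
narrow_board [(0.9, [0.0, 45.8, 86.2, 251.5])]
paint_tin [(0.68, [396.0, 166.0, 162.5, 132.6])]
[0.6379476  0.16064416 0.08512782] [-7.30695106e-03  9.99973280e-01  2.15023071e-04  4.26575060e-05]
-> n 1 D [0.015, -0.021, -0.0] W [0.005, 0.001, 0.028] end [0.6375 0.16   0.0851]
```

View pics/v13.png

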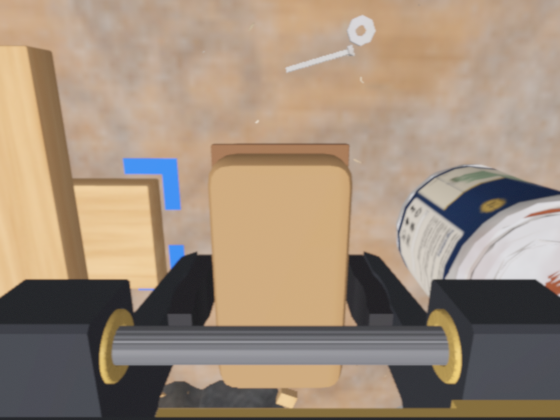

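v13 shows the block held at columns 211–349. The tin's lower left edge is at column ~398, the wide board's right end at column ~165, and the mark's inner corner near (165,176).

Run:
```python
from h import *
import pickle
p=pickle.load(open("v13.pkl","rb")); K,c=p["K"],p["c"]
g=cv2.cvtColor(p["image"],6).astype(int)
def e(v,a,b): d=np.abs(np.diff(v)); return [(int(k)) for k in np.argsort(-d[a:b])[:6]+a]
for r in (220,235,250): v=g[r-2:r+3].mean(0); print(r,e(v,380,420),e(v,150,190),e(v,200,230),e(v,335,362))
b=p["image"].astype(int); m=((b[...,0]-b[...,2]>60)&(b[...,0]>130))
print("mark rows@140",np.where(m[150:200,140])[0]+150,"cols@200",np.where(m[200,140:200])[0]+140)
for r in (220,235,250): print("tin", at((399,r),K,c),"wide",at((165,r),K,c))
print("block near end",at((280,143.5),K,c,p["c"][2,3]*0+.043),"top",at((280,156),K,c,.072))
```

```text
220 [400, 402, 407, 405, 408, 403] [150, 161, 151, 162, 152, 160] [211, 212, 209, 208, 210, 213] [349, 350, 347, 348, 346, 351]
235 [399, 397, 398, 396, 404, 409] [152, 163, 151, 153, 162, 164] [212, 213, 211, 209, 214, 202] [349, 346, 348, 347, 350, 345]
250 [400, 398, 401, 397, 399, 417] [164, 153, 154, 165, 168, 169] [211, 210, 213, 214, 209, 212] [348, 346, 345, 349, 347, 344]
mark rows@140 [158 159 160 161 162 163 164 165 166 167 168 169 170 171 172 173] cols@200 [164 165 166 167 168 169 170 171 172 173 174 175 176 177 178 179]
tin [ 6.32126876e-01  2.31277912e-01 -2.77555756e-17] wide [0.63415837 0.09333199 0.        ]
tin [0.64156557 0.23229204 0.        ] wide [0.64361551 0.09263354 0.        ]
tin [0.65124163 0.23333167 0.        ] wide [0.65331032 0.09191753 0.        ]
block near end [0.58307528 0.16029929 0.043     ] top [0.58404197 0.16028263 0.072     ]
```

Request:
drive_tool(delta_pos=[[0.015,0,0.3],[0,0,0.3],[0,0,0.3],[0,0,0.3],[0,0,0.1],[0,0,0],[0,0,0]], rot=[[0,0,0],[0,0,0],[0,0,0],[0,0,0],[0,0,0],[0,0,0],[0,0,0]])

```text
time_s: 37.02
eef_pos: [0.6369, 0.1603, 0.0445]
ee_rot: [-0.007, 1.0, -0.0, -0.001]
ft_force: [-0.2, -0.4, -1.0]
opening: 0.631
gripper_force: 25.0
```

Request:
drive_tool(delta_pos=[[0,0,0.06],[0,0,0],[0,0,0]], rot=[[0,0,0],[0,0,0],[0,0,0]])

```text
time_s: 37.27
eef_pos: [0.637, 0.1604, 0.0433]
ee_rot: [-0.007, 1.0, -0.0, -0.001]
ft_force: [-0.5, 0.4, -0.8]
opening: 0.631
gripper_force: 25.0
```

Request:
drive_tool(delta_pos=[[0,0,0.02],[0,0,0],[0,0,0]], rot=[[0,0,0],[0,0,0],[0,0,0]])

```text
time_s: 37.52
eef_pos: [0.6372, 0.1604, 0.0429]
ee_rot: [-0.007, 1.0, 0.0, -0.0]
ft_force: [0.6, -0.5, 0.8]
opening: 0.634
gripper_force: 25.0
```

Request:
drive_tool(delta_pos=[[0,0,0],[0,0,0],[0,0,0],[0,0,0],[0,0,0]], rot=[[0,0,0],[0,0,0],[0,0,0],[0,0,0],[0,0,0]], grip=72)

```text
time_s: 37.93
eef_pos: [0.637, 0.1604, 0.0427]
ee_rot: [-0.007, 1.0, -0.0, -0.001]
ft_force: [0.1, -0.9, 0.0]
opening: 0.818
gripper_force: 0.0
```

Request:
drive_tool(delta_pos=[[0,0,-0.3],[0,0,-0.5],[0,0,-0.7],[0,0,-0.7],[0,0,-0.7],[0,0,-0.7],[0,0,-0.7],[0,0,-0.7]], rot=[[0,0,0],[0,0,0],[0,0,0],[0,0,0],[0,0,0],[0,0,0],[0,0,0],[0,0,0]])

```text
time_s: 38.6
eef_pos: [0.6374, 0.1604, 0.1955]
ee_rot: [-0.007, 1.0, 0.0, 0.0]
ft_force: [0.1, 0.7, -0.9]
opening: 0.818
gripper_force: 0.0
```

Run:
```python
from h import *
plan((.46,.03,.36,1.583))
```

```text
-> n 13 D [0.459, -0.328, -0.422] W [0.0, 0.0, 0.002] end [0.4601 0.03   0.36  ]
```

Request:
drive_tool(delta_pos=[[0.5,-0.33,-0.6],[0.5,-0.33,-0.6],[0.5,-0.33,-0.6],[0.5,-0.33,-0.6],[0.5,-0.33,-0.6],[0.5,-0.33,-0.6],[0.5,-0.33,-0.6],[0.5,-0.33,-0.6]], rot=[[0,0,0],[0,0,0],[0,0,0],[0,0,0],[0,0,0],[0,0,0],[0,0,0],[0,0,0]], grip=88)

```text
time_s: 39.27
eef_pos: [0.5176, 0.0789, 0.3392]
ee_rot: [-0.007, 1.0, 0.0, 0.0]
ft_force: [0.5, 0.5, -0.4]
opening: 0.998
gripper_force: 0.0
```

Request:
drive_tool(delta_pos=[[0.5,-0.33,-0.6],[0.5,-0.33,-0.6],[0.5,-0.33,-0.6],[0.5,-0.33,-0.6],[0.5,-0.33,-0.3],[0,0,0],[0,0,0],[0,0,0]], rot=[[0,0,0],[0,0,0],[0,0,0],[0,0,0],[0,0,0],[0,0,0],[0,0,0],[0,0,0]])

```text
time_s: 39.93
eef_pos: [0.4446, 0.0294, 0.4183]
ee_rot: [-0.008, 1.0, 0.0, -0.0]
ft_force: [0.0, -0.2, -0.3]
opening: 1.001
gripper_force: 0.0
```

```bash
python3 cap.py f1 sanding_block measure_case narrow_board wide_board; python3 ff.py sanding_block .637 .16 1.58 .03 f1;python3 ff.py measure_case .64 -.09 -1.56 .065 f1; python3 ff.py narrow_board .639 .032 1.58 .038 f1; python3 -c "
from h import *
print(manip.read_state()['eef_pos'])
p,K,c=shot('scene'); cv2.imwrite('pics/fs.png',cv2.resize(p['image'][130:330,100:400],None,fx=2,fy=2))"
```

```text
sanding_block [(0.75, [341.6, 238.3, 44.2, 71.3])]
measure_case [(0.89, [183.4, 232.3, 33.7, 74.1]), (0.63, [0.0, 261.8, 65.6, 20.6])]
narrow_board [(0.78, [264.9, 220.7, 27.3, 106.6])]
wide_board [(0.61, [239.7, 247.8, 78.7, 43.5]), (0.22, [235.7, 248.6, 87.1, 47.3])]
sanding_block 1 [array([0.6426, 0.1617, 1.5857, 0.0145]), np.float64(156.1843), np.float64(2616.0)]
sanding_block 1 [array([0.6395, 0.1593, 1.6287]), np.float64(403.5294), np.float64(2616.0)]
measure_case 1 [array([ 0.6426, -0.0925, -1.5872,  0.0416]), np.float64(151.7725), np.float64(1869.0)]
measure_case 1 [array([ 0.6411, -0.0911, -1.5974]), np.float64(427.0314), np.float64(1869.0)]
narrow_board 1 [array([ 0.6581,  0.0319,  1.5817, -0.0137]), np.float64(230.1882), np.float64(3277.0)]
narrow_board 1 [array([0.6407, 0.0319, 1.5876]), np.float64(470.702), np.float64(3277.0)]
[0.44462787 0.0293284  0.41736853]
```

View pics/f1.png

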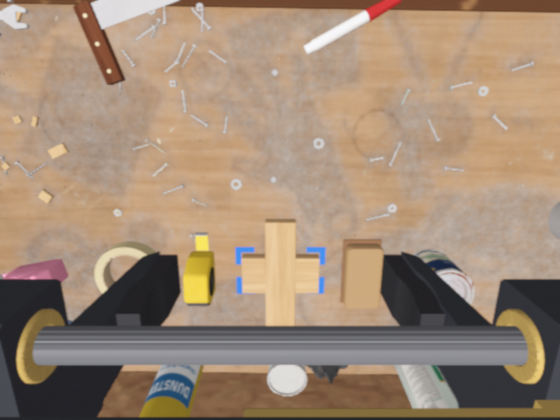

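The last picture shows the whole set in line: roll (130,270), measure (198,277), plus (281,272), block (362,273), tin (445,275). All agree with the targets to within about 2 mm.

```bash
python3 -c "
from rig import order
print(order.close_job())"
```

```text
the job is handed in; nothing more can be done
None
```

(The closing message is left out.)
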